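# Load the sanitising tray at the dental bench

## Robot

A 6-joint arm with a two-finger parallel gripper is mounted at the origin on the work surface. World frame = base frame: x ahead of the robot, y to its left, z up, the work surface at z = 0. Lengths are in mm, angles in rad, forces in N, time in s.
With the tool pointing down it reaches from about 300 to 775 mm from the base axis. Payload 14.6 kg.
Tool frame: the origin (TCP) lies at the very end of the fingers, on their centre line; the grasp point (between the pads) lies 19 mm behind it; z points along the fingers, y is the line along which they close (so a half turn about z gives the same grasp; the last joint's range is limited). The gripper opens to 85 mm and grips with 20 to 120 N. Pads are 22 mm wide; open, the fingers measure 114 mm over their backs; the gripper's body (76 mm by 85 mm) begins 54 mm behind the grasp point. The pads swing forward as they close: fully open they stand 13 mm farther back than shut.
Start: joints at [1.073, 0.3, 1.521, -0, 1.321, -0.067], TCP at [229.675, 499.739, 231.281] pointing down, gripper open.
Joint ranges: [-3.03, 3.03], [-0.79, 2.21], [0.23, 2.52], [-1.04, 4.18], [0, 3.07], [-2.55, 2.55]. Speed limits (rad/s): [2.22, 2.22, 2.57, 3.14, 3.14, 3.14].

## Interface

Orientations are given as [roll, pitch, yaw] about the fixed x, y, z axes, in that order (R = Rz(yaw) Ry(pitch) Rx(roll)).
In Python, from workcell import r gives the robot as it stands.
- The arm moves only by the shell command python3 shift.py 'ROWS' [FORCE]. ROWS is a JSON list of rows, 1 to 5 of them, each of 5 numbers: the opening from 0.0 (shut) to 1.0 (fully open), then dx, dy, dz in mm, then a turn about the tool's z in rad; each row is the pose to reach, as a shift and turn from the pose commanded when the command began, along the tool's axes at that moment; what a row does not reach only later rows make up. A row lasts 1/8 s, in which the tool goes at most 62.5 mm and 0.188 rad, less where a joint would pass 70% of its speed; a pose out of reach is approached as far as the arm can. The fingers move at their own pace and stop on an object; FORCE is the grip in N (left out, the last holds). Time passes only in rows, so rows that do not move let the fingers close. It prints the time, the measured TCP pose, the force, the opening and the grip force at its end.
- r.get_state(): the state, without advancing time (a new reading comes with each control period).
- r.read_camera(name): name is "side" or "top" or "wrist"; returns a dict with "color" (480x640x3 uint8, red, green, blue), "fov_y" (degrees; the focal length in pixels is half the picture's height over the tangent of half this angle, whatever the lens; pixels are square), "cx", "cy" (the principal point, pixels), "k1" (the pictures are not rectified: a ray, as slopes to the right and down, at radius r is drawn at 1 + k1 r^2 times it, then the intrinsics apply), "R" (3x3) and "t" (3): a world point X has camera coordinates R X + t. Camera axes: x right, y down, z forward; pixel columns grow to the right and rows downward; lengths in mm; the calibration is good to about 2 mm. A picture is of the moment at which its call begins. There is no depth.
- r.finish_job(): hands the job in; it is judged then, once.
The state is a dict: "t": time; "joints": joint angles; "dq": joint speeds; "effort": joint torques, N m; "eef_pos": TCP position; "eef_rot": TCP orientation; "wrist_force": force on the tool from outside, world axes, zero at the start; "torque": the same for the moment, N m; "finger_gap": opening from 0.0 (shut) to 1.0 (fully open); "grip_force": force on a finger pad.
Only numpy, scipy, OpenCV 4.12 (cv2) and the standard library are available. Lean on these libraries where they do the work, as an engineer would, in place of code of your own. Each camera call takes 0.05 s, during which the arm holds its last target. There are 200 camera calls.

## Task

Get the instrument tray ready for sanitising: take the worn polishing stubs out of it and put them in the green scrap box, and lay each instrument on the bench flat and straight along the middle of the tray compartment whose tab matches its handle colour, working end towards the tab, between the end rims. When everything is in place, have the power lever with the orange ball thrown fully over to on, then press the green start button fully down and let it come up again. Leave the stone model, jars and beaker as they stand.

Things in the scene. Friction and masses are not known exactly. Their poses are not given: they have to be found in the camera images.
- tray: Fixed metal tray 252 x 208 mm; floor top z = 4 mm. Origin under its middle. Four compartments run along x, at y = -75, -25, 25, 75 mm (colours vary), 46 mm wide, from x = -109 to 104 mm between end rims. Rims and 4 mm dividers rise 12 mm above the floor; dividers exist only at the ends (x < -59, x > 54), the middle is open for fingers. Tabs stand outside the +x rim
- tab_blue: Fixed blue tab, 18 x 34 x 10 mm, at the head of one compartment, just outside the tray's end rim. Origin under its centre, at z = 4 mm; its axes are parallel to the tray's. Its compartment lies on its -x side, centred on its x axis, the middle 122 mm away; an instrument is centred there with its origin 142 mm away along -x
- tab_red: Fixed red tab, 18 x 34 x 10 mm, at the head of one compartment, just outside the tray's end rim. Origin under its centre, at z = 4 mm; its axes are parallel to the tray's. Its compartment lies on its -x side, centred on its x axis, the middle 122 mm away; an instrument is centred there with its origin 142 mm away along -x
- tab_yellow: Fixed yellow tab, 18 x 34 x 10 mm, at the head of one compartment, just outside the tray's end rim. Origin under its centre, at z = 4 mm; its axes are parallel to the tray's. Its compartment lies on its -x side, centred on its x axis, the middle 122 mm away; an instrument is centred there with its origin 142 mm away along -x
- tab_black: Fixed black tab, 18 x 34 x 10 mm, at the head of one compartment, just outside the tray's end rim. Origin under its centre, at z = 4 mm; its axes are parallel to the tray's. Its compartment lies on its -x side, centred on its x axis, the middle 122 mm away; an instrument is centred there with its origin 142 mm away along -x
- brush_blue: Loose porcelain brush, blue handle, steel ferrule, brown bristles; about 35 g, 165 mm long. The straight handle is 14 x 14 mm in section and runs from x = -60 to +45 mm; the shank and working end go on to x = +105 mm. Origin on the handle's axis, near the centre of mass, 7 mm above what the handle lies on; x points along it to the working end, z up when laid flat as at the start. May be absent
- spatula_red: Loose mixing spatula, red handle, flat steel blade 13 mm wide; about 35 g, 165 mm long. The straight handle is 14 x 14 mm in section and runs from x = -60 to +45 mm; the shank and working end go on to x = +105 mm. Origin on the handle's axis, near the centre of mass, 7 mm above what the handle lies on; x points along it to the working end, z up when laid flat as at the start. May be absent
- carver_yellow: Loose carver, yellow handle, thin steel shank with a small leaf blade; about 35 g, 165 mm long. The straight handle is 14 x 14 mm in section and runs from x = -60 to +45 mm; the shank and working end go on to x = +105 mm. Origin on the handle's axis, near the centre of mass, 7 mm above what the handle lies on; x points along it to the working end, z up when laid flat as at the start. May be absent
- knife_black: Loose wax knife, black handle, steel blade 10 mm wide; about 35 g, 165 mm long. The straight handle is 14 x 14 mm in section and runs from x = -60 to +45 mm; the shank and working end go on to x = +105 mm. Origin on the handle's axis, near the centre of mass, 7 mm above what the handle lies on; x points along it to the working end, z up when laid flat as at the start. May be absent
- stub0: Loose worn polishing stub, reddish brown block with a paper band, 60 x 16 x 14 mm (x, y, z), about 30 g. Origin at its centre. At the start it lies flat in a tray compartment, roughly lengthwise. May be absent
- stub1: Loose worn polishing stub, reddish brown block with a paper band, 60 x 16 x 14 mm (x, y, z), about 30 g. Origin at its centre. At the start it lies flat in a tray compartment, roughly lengthwise. May be absent
- stub2: Loose worn polishing stub, reddish brown block with a paper band, 60 x 16 x 14 mm (x, y, z), about 30 g. Origin at its centre. At the start it lies flat in a tray compartment, roughly lengthwise. May be absent
- stub3: Loose worn polishing stub, reddish brown block with a paper band, 60 x 16 x 14 mm (x, y, z), about 30 g. Origin at its centre. At the start it lies flat in a tray compartment, roughly lengthwise. May be absent
- scrap_box: Fixed open green scrap box, 110 x 110 mm outside (x, y), 45 mm tall, wall and floor 4 mm. Origin under its centre, on the table
- start_top (a point): Centre of the top of the green round start button, 28 mm across, on a grey housing; it is pressed straight down
- start (a joint): Travel of the start button: 0 = up, 0.006 m = fully down (about 5 N); it springs back
- power_base: Fixed white block of the power lever, 70 x 50 x 25 mm (x, y, z), origin under its centre. The lever's pivot axis is its y axis, 22 mm up; off leans to its -x, on leans to its +x
- power_tip (a point): Centre of the orange ball (26 mm across) at the end of the power lever, 50 mm from its pivot
- power (a joint): Angle of the power lever: near 0 = off (0.5 rad from upright to the block's -x), 1.0 = fully on (0.5 rad past upright, to +x). Light (about 1.2 N at the ball), stays where it is left
- model: Bystander: loose dental stone model, 54 x 60 mm and 32 mm high, 300 g. Origin under its centre
- jar0: Bystander: small loose glass jar with a peach cap, 42 mm across, 65 mm tall. Origin under its centre
- jar1: Bystander: small loose glass jar with a peach cap, 42 mm across, 65 mm tall. Origin under its centre
- jar2: Bystander: small loose glass jar with a peach cap, 42 mm across, 65 mm tall. Origin under its centre
- beaker: Bystander: loose glass beaker, 72 mm across, 85 mm tall. Origin under its centre

How it is judged:
By the outcome, as a careful person would: the job done as asked, in the order asked, and still so for the second after the job is handed in, with the robot touching nothing.
Of stub0, stub1, stub2, stub3 only 3 to 4 are there at a start; the rules pass over those that are not, and their reading is None.
Of brush_blue, spatula_red, carver_yellow, knife_black only 3 to 4 are there at a start; the rules pass over those that are not, and their reading is None.
At some moment in a run one of brush_blue, spatula_red, carver_yellow, knife_black, stub0, stub1, stub2, stub3 may be knocked a few centimetres aside while the robot is not near it.
Once in a run the grip may slacken for a moment while it holds something.
It also fails if it takes over 210 s, if anything falls off the work surface, if the arm or the gripper's body presses on something with over 40 N, if the wrist force passes 120 N, or if a joint passes its speed limit or range.

## Working session

There is one attempt and no reset: what is moved stays moved. The work goes in short steps, Python scripts to look and compute and a shell command to move; the robot and the scene stay as the last step left them, time stands still between calls to the robot, and variables do not carry over. Pictures are saved under pics/ and viewed, at most 14 in all, crops included, and the job is handed in when it is done.

```bash
ls; mkdir -p pics; python3 - <<'E'
from workcell import r
import cv2
for n in("top","side","wrist"):
    d=r.read_camera(n); cv2.imwrite(f"pics/{n}0.png",d["color"][:,:,::-1]); print(n,d["fov_y"],d["cx"],d["cy"],d["k1"],d["R"],d["t"])
print(r.get_state())
E
```

```text
pics
shift.py
workcell.py
top 54.07218016607225 312.31773020638025 241.48635458260202 -0.0668103841781494 [[-0.02850042 -0.9995308   0.01122043]
 [-0.98508459  0.02617938 -0.17006759]
 [ 0.16969406 -0.01590007 -0.98536852]] [  12.87120458  573.15985173 1161.94021538]
side 42.986611037962604 326.7988167229291 230.06617549060897 -0.04991399025519766 [[-0.94982605 -0.31212084  0.02027456]
 [-0.2458968   0.70509317 -0.66511532]
 [ 0.19330089 -0.6367293  -0.74646538]] [ 523.2997084   167.03946982 1699.31449927]
wrist 62.97453777033642 315.42355289194603 235.28210481095508 0.003174101166147695 [[ 4.17361698e-01  9.08740420e-01 -2.48836826e-04]
 [ 8.71740262e-01 -4.00291083e-01  2.82552587e-01]
 [ 2.56667349e-01 -1.18143549e-01 -9.59251778e-01]] [-549.6993097   -36.06199522  379.14393654]
{'t': 0.15, 'joints': array([ 1.07343387e+00,  3.00323653e-01,  1.52144326e+00,  9.20867321e-06,
        1.32070445e+00, -6.65731959e-02]), 'dq': array([ 5.49714159e-04, -1.95495200e-03, -2.40672435e-03,  9.94794075e-04,
        1.19112655e-03,  1.43493772e-05]), 'effort': array([ 1.93920307e-03, -5.43664956e+01, -3.61891437e+01,  6.69358064e-05,
        3.09582167e-03, -2.78134661e-05]), 'eef_pos': array([229.57406735, 499.59626111, 230.86050472]), 'eef_rot': array([-3.14071648e+00, -6.73558015e-05,  2.71080108e+00]), 'wrist_force': array([-0.49557997,  0.14633033, -0.02394109]), 'torque': array([ 0.08675445, -0.03441807, -0.0069851 ]), 'grip_force': 0.0, 'finger_gap': 1.0030363293029378}
```
View pics/top0.png

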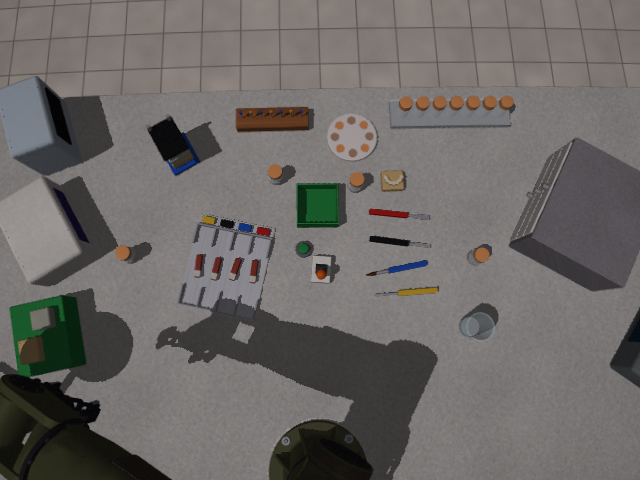

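View pics/side0.png

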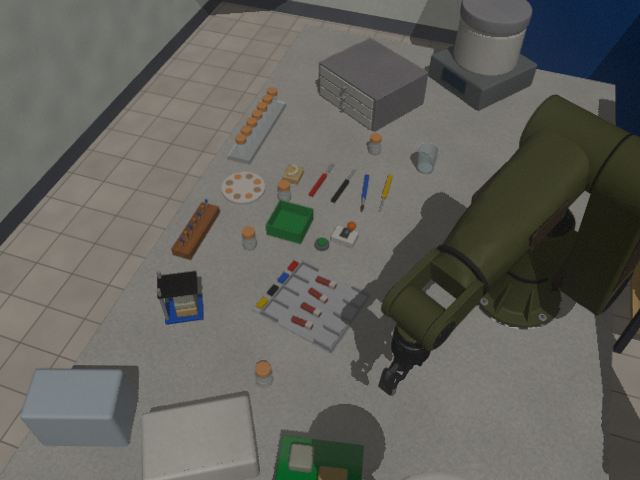

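The top view shows the tray at about (228,268). Its tabs are yellow (209,220), black (227,224), blue (246,228) and red (264,231), with four stubs near row 267. The instruments are red (390,213) and black (390,240) with tips to the right, and blue (408,267) and yellow (420,292) with tips to the left. The scrap box is at (318,205), the button at (304,249) and the lever ball at (321,270). The side view shows the same things: box (290,222), button (322,243), ball (351,226).

```bash
cat > h.py <<'E'
import numpy as np, cv2
from workcell import r
HUE={'red':((0,8),(172,180)),'yellow':((20,32),),'blue':((105,125),),'green':((50,80),),'orange':((8,18),)}
def cam(n):
    d=r.read_camera(n); f=240/np.tan(np.radians(d['fov_y'])/2)
    d['K']=np.array([[f,0,d['cx']],[0,f,d['cy']],[0,0,1]]); d['R']=np.array(d['R']); d['t']=np.array(d['t']); return d
def rays(d,px):
    px=np.asarray(px,float).reshape(-1,1,2)
    s=cv2.undistortPoints(px,d['K'],np.array([d['k1'],0,0,0,0.]) ).reshape(-1,2) if 0 else undist(d,px.reshape(-1,2))
    v=np.c_[s,np.ones(len(s))]@d['R']; return -d['R'].T@d['t'],v
def undist(d,px):
    s=(px-[d['cx'],d['cy']])/d['K'][0,0]; u=s.copy()
    for _ in range(10): u=s/(1+d['k1']*(u**2).sum(1,keepdims=True))
    return u
def plane(d,px,z):
    c,v=rays(d,px); return (c+v*((z-c[2])/v[:,2])[:,None])[:,:2]
def tri(d1,p1,d2,p2):
    A=np.zeros((3,3));b=np.zeros(3)
    for d,p in((d1,p1),(d2,p2)):
        c,v=rays(d,[p]); v=v[0]/np.linalg.norm(v[0]); M=np.eye(3)-np.outer(v,v); A+=M;b+=M@c
    return np.linalg.solve(A,b)
def proj(d,X):
    x=d['R']@np.asarray(X,float)+d['t']; s=x[:2]/x[2]; s=s*(1+d['k1']*(s@s)); return s*d['K'][0,0]+[d['cx'],d['cy']]
def mask(d,col,smin=110,vmin=50):
    hsv=cv2.cvtColor(d['color'],cv2.COLOR_RGB2HSV)
    if col=='black': return (hsv[:,:,2]<38).astype(np.uint8)
    m=0
    for a,b in HUE[col]: m=m|cv2.inRange(hsv,(a,smin,vmin),(b,255,255))
    return (m>0).astype(np.uint8)
def blobs(m,amin,amax=1e9):
    n,l,s,c=cv2.connectedComponentsWithStats(m)
    o=[]
    for i in range(1,n):
        if amin<=s[i,4]<=amax:
            y,x=np.nonzero(l==i); o.append((c[i],s[i,4],np.c_[x,y]))
    return o
def axis(P):
    c=P.mean(0); w,V=np.linalg.eigh(np.cov((P-c).T)); u=V[:,1]; q=(P-c)@u
    mid=(q.max()+q.min())/2; return c+u*mid,u,q.max()-q.min()
E
sed -i '/undistortPoints/c\    s=undist(d,px.reshape(-1,2))' h.py
python3 - <<'E'
from h import *
np.set_printoptions(precision=1,suppress=True)
T=cam('top');S=cam('side')
for c in HUE:
  for n,d in(('T',T),('S',S)):
    print(c,n,[(b[0].round(1).tolist(),int(b[1])) for b in blobs(mask(d,c),15,3000)])
for n,d in(('T',T),('S',S)):
    print('black',n,[(b[0].round(1).tolist(),int(b[1])) for b in blobs(mask(d,'black'),15,600)])
E
```

```text
red T [([388.1, 213.0], 230), ([262.9, 230.9], 91), ([198.3, 262.1], 80), ([216.3, 265.0], 83), ([235.6, 265.2], 88), ([253.7, 267.6], 88)]
red S [([317.3, 184.4], 122), ([292.5, 265.5], 64), ([322.5, 280.6], 71), ([314.7, 293.0], 69), ([307.4, 307.4], 74), ([298.3, 320.9], 79)]
yellow T [([208.4, 219.7], 88), ([417.4, 291.1], 224)]
yellow S [([386.8, 186.1], 110), ([261.7, 302.4], 81), ([331.9, 474.1], 168)]
blue T [([184.9, 160.0], 283), ([244.6, 227.0], 93), ([407.2, 266.3], 215)]
blue S [([617.4, 71.8], 18), ([365.1, 185.9], 92), ([282.7, 277.4], 65), ([182.6, 312.2], 443)]
green T [([320.7, 204.1], 1251), ([303.1, 248.2], 86), ([29.6, 325.0], 1323)]
green S [([289.5, 221.3], 1372), ([321.6, 241.5], 56), ([307.0, 464.1], 1160)]
orange T [([405.4, 103.2], 152), ([422.4, 103.1], 145), ([439.2, 102.7], 146), ([456.1, 102.5], 149), ([472.5, 102.4], 150), ([489.3, 102.4], 152), ([506.0, 102.4], 152), ([271.6, 118.1], 1329), ([363.2, 124.3], 45), ([339.0, 124.9], 43), ([276.9, 129.7], 18), ([340.0, 148.0], 45), ([364.4, 147.5], 48), ([182.8, 160.8], 59), ([274.6, 171.4], 167), ([356.7, 179.1], 173), ([391.5, 181.4], 258), ([122.8, 252.5], 184), ([481.2, 254.4], 185), ([320.7, 273.7], 83), ([31.2, 350.3], 507)]
orange S [([255.8, 115.4], 550), ([375.3, 138.0], 83), ([237.5, 176.4], 22), ([256.8, 181.2], 24), ([283.9, 184.6], 119), ([228.5, 190.4], 22), ([248.4, 195.4], 23), ([195.5, 231.2], 1121), ([351.3, 225.5], 56), ([248.1, 232.2], 128), ([635.1, 292.2], 271), ([262.6, 369.0], 202)]
black T [([300.1, 187.4], 16), ([70.9, 215.3], 397), ([226.8, 223.4], 87), ([388.8, 240.6], 230), ([321.6, 266.5], 52), ([4.5, 396.3], 24)]
black S [([548.8, 217.9], 16), ([531.3, 237.6], 36), ([628.0, 262.4], 137), ([466.3, 265.0], 443), ([446.4, 281.7], 475), ([617.7, 292.0], 170), ([497.7, 281.0], 43), ([272.5, 289.9], 34), ([499.0, 297.9], 78), ([526.8, 307.6], 78), ([627.7, 332.6], 366), ([403.7, 328.3], 47), ([443.7, 334.5], 193)]
```

View pics/wrist0.png

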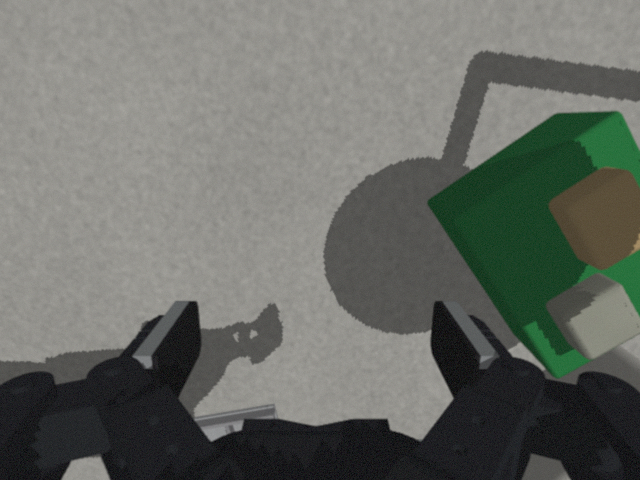

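The wrist view shows the fingers at the left and right edges, near (170,340) and (470,340), closing along the image's x. Only a green bystander box is below them.

```bash
cat > meas.py <<'E'
from h import *
np.set_printoptions(precision=1,suppress=True)
T=cam('top');S=cam('side')
def pick(d,c,X,amin=15,close=0,amax=3000,**k):
    m=mask(d,c,**k)
    if close: m=cv2.morphologyEx(m,cv2.MORPH_CLOSE,np.ones((close,close)))
    B=blobs(m,amin,amax); q=proj(d,X); return min(B,key=lambda b:np.hypot(*(b[0]-q)))
# approx pts from top on plane
print('TABS')
tp={}
for c,p in dict(yellow=(208.4,219.7),black=(226.8,223.4),blue=(244.6,227),red=(262.9,230.9)).items():
    X=np.r_[plane(T,[p],14)[0],14]; a=pick(T,c,X,amax=140)
    b=pick(S,c,X,amax=140); tp[c]=plane(T,[a[0]],13)[0]; print(c,tp[c],'tri',tri(T,a[0],S,b[0]))
print('INSTR')
for c,p in dict(red=(388,213),black=(388.8,240.6),blue=(407,266.3),yellow=(417.4,291)).items():
    X=np.r_[plane(T,[p],12)[0],12]; a=pick(T,c,X,amin=60,amax=400,smin=90,vmin=40); 
    P=plane(T,a[2],10); m,u,L=axis(P); print(c,'handle mid',m,'ang',np.arctan2(u[1],u[0]),'L',L,end=' ')
    b=pick(S,c,X,amin=60,amax=400,smin=90,vmin=40); print('tri',tri(T,a[0],S,b[0]), np.hypot(*(b[0]-proj(S,X))))
print('STUBS')
for p in ((198.3,262.1),(216.3,265),(235.6,265.2),(253.7,267.6)):
    X=np.r_[plane(T,[p],15)[0],15]; a=pick(T,'red',X,close=7,amax=300,smin=60,vmin=30);b=pick(S,'red',X,close=7,amax=300,smin=60,vmin=30)
    P=plane(T,a[2],16); m,u,L=axis(P); print(m,np.arctan2(u[1],u[0]),L,a[1],'tri',tri(T,a[0],S,b[0]))
print('ball',tri(T,(320.7,273.7),S,(351.3,225.5)),'button',tri(T,(303.1,248.2),S,(321.6,241.5)))
b=pick(T,'green',np.r_[plane(T,[(318,205)],20)[0],20],amin=500,close=9,smin=60,vmin=20); c=cv2.minAreaRect(b[2].astype(np.float32))
print('box',plane(T,cv2.boxPoints(c),45), plane(T,[c[0]],45))
for c in((210,221),(272,235),(180,302),(252,318)): print('tray corner',plane(T,[c],16))
v=T['color'][150:340,160:500][:,:,::-1]; cv2.imwrite('pics/c1.png',cv2.resize(v,None,fx=2.35,fy=2.35,interpolation=cv2.INTER_CUBIC))
E
python3 meas.py
```

```text
TABS
yellow [646.1 273. ] tri [646.6 273.8   8.9]
black [634.5 223.7] tri [635.4 224.6   7.2]
blue [623.3 175.9] tri [623.5 176.3   9.1]
red [611.6 127.3] tri [612.  127.6   9. ]
INSTR
red handle mid [ 652.4 -211.1] ang 1.445192818525272 L 106.06036082151029 tri [ 652.7 -211.     6.8] 0.8763938136476217
black handle mid [ 577.  -208.1] ang 1.4166141013892652 L 103.3313329854889 tri [ 384.7 -157.5 -332.3] 178.45973889284517
blue handle mid [ 506.7 -252.5] ang 1.7438202187013911 L 106.20487891933944 tri [ 506.  -252.5    9.3] 0.6553473119474955
yellow handle mid [ 440.3 -276.3] ang 1.6232833208268045 L 105.24295853087169 tri [ 439.9 -276.7    7.6] 0.8795861916763341
STUBS
[522.3 299.2] 3.0078724154764305 58.98912523165272 134 tri [525.4 299.8  11.4]
[514.3 252.7] 2.841637870378267 59.637032282682256 123 tri [518.2 252.   11. ]
[511.7 202. ] 2.7975111531499692 59.52376086462726 127 tri [515.1 201.7  11.8]
[504.7 153.2] 2.9864276312254336 59.251409142636355 136 tri [507.1 153.7  11.4]
ball [486.3 -21.4  68.8] button [561.   21.3  16.3]
box [[731.8  33. ]
 [729.1 -75.4]
 [610.4 -70.8]
 [613.2  35.7]] [[670.6 -19.3]]
tray corner [[641.7 267.9]]
tray corner [[599.3 102.9]]
tray corner [[428.7 344.6]]
tray corner [[383.1 157.7]]
```

View pics/c1.png

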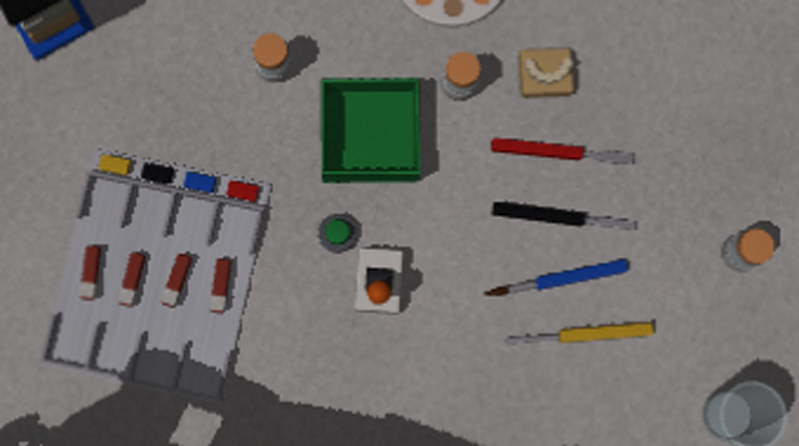

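The crop gives each stub's band end (towards the robot) and each instrument's working end, and all four of both are present. The tabs give a tray yaw of about -0.2325. I'll hover over the first stub next.

```bash
cat > plan.py <<'E'
# python3 plan.py x y z yaw [x y z yaw ...] : shifts in the present tool axes to each pose
import sys; from h import *
s=r.get_state(); p=s['eef_pos']; y=s['eef_rot'][2]; a=list(map(float,sys.argv[1:]))
print('t %.1f at'%s['t'],p.round(1),'yaw %.3f gap %.2f j6 %.2f'%(y,s['finger_gap'],s['joints'][5]))
for i in range(0,len(a),4):
    d=np.array(a[i:i+3])-p; t=y-a[i+3]; t=(t+np.pi)%(2*np.pi)-np.pi
    dx=d[0]*np.cos(y)+d[1]*np.sin(y); dy=d[0]*np.sin(y)-d[1]*np.cos(y)
    print('dx %.1f dy %.1f dz %.1f turn %.3f'%(dx,dy,-d[2],t))
E
python3 plan.py 522.5 299.5 150 3.008
```

```text
t 0.3 at [229.6 499.7 231.1] yaw 2.711 gap 1.00 j6 -0.07
dx -349.7 dy -59.6 dz 81.1 turn -0.297
```

```bash
python3 shift.py '[[0.6,-60,-10,0,-0.1],[0.6,-120,-20,0,-0.2],[0.6,-180,-30,30,-0.297],[0.6,-240,-40,50,-0.297],[0.6,-300,-50,70,-0.297]]' 60; python3 shift.py '[[0.6,-49.7,-9.6,11,0],[0.6,-49.7,-9.6,11,0],[0.6,-49.7,-9.6,11,0]]'
python3 - <<'E'
from h import *
d=cam('wrist'); cv2.imwrite('pics/w1.png',d['color'][:,:,::-1])
c,v=rays(d,[(320,240)]); print(c,v)
E
python3 plan.py 522.5 299.5 150 3.008
```

```text
t: 0.98
eef_pos: [476.2, 332.2, 163.3]
eef_rot: [3.141, 0.0, 3.008]
wrist_force: [0.6, 0.6, 0.0]
finger_gap: 0.601
grip_force: 0.0
t: 1.35
eef_pos: [522.4, 317.5, 152.8]
eef_rot: [-3.141, -0.0, 3.008]
wrist_force: [0.4, -0.3, 0.2]
finger_gap: 0.599
grip_force: 0.0
[450.4849473  327.30858258 295.79657242] [[ 0.29296469 -0.02714132 -0.95588515]]
t 1.4 at [522.2 317.8 153.1] yaw 3.009 gap 0.60 j6 -0.95
dx -2.8 dy -18.1 dz 3.1 turn 0.001
```

View pics/w1.png

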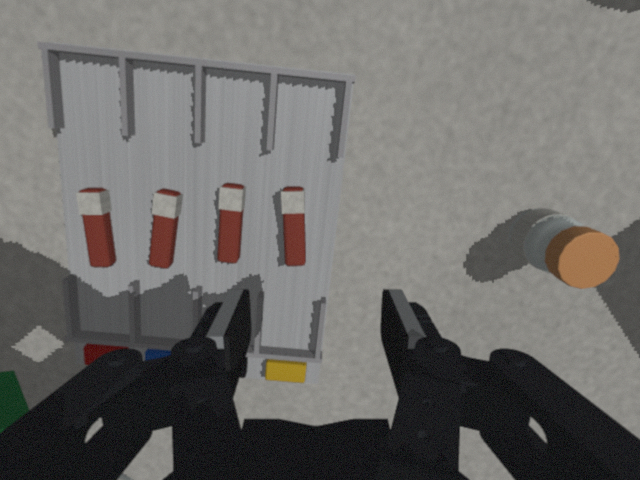

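The wrist view shows the middle of the tray has no side rims. The four stubs are near (97,227), (165,228), (231,223) and (294,226), with their white bands on the robot side. I'll measure the stubs from this wrist image.

```bash
cat > stubs.py <<'E'
from h import *
np.set_printoptions(precision=1,suppress=True)
d=cam('wrist')
tab={'x':np.array([np.cos(-.2325),np.sin(-.2325)])}
for b in blobs(cv2.morphologyEx(mask(d,'red',90,40),cv2.MORPH_OPEN,np.ones((5,5))),400):
    P=plane(d,b[2],16); m,u,L=axis(P); u=u*np.sign(u[0]); q=(P-m)@u
    far=m+u*q.max(); c=far-30*u; print('stub',b[0].round(),c,'ang %.3f'%np.arctan2(u[1],u[0]),'redL %.1f'%L)
E
python3 stubs.py; python3 plan.py 522.5 299.5 150 3.008
```

```text
stub [229. 236.] [515.2 255.3] ang -0.271 redL 40.3
stub [ 99. 240.] [505.5 157.8] ang -0.186 redL 41.5
stub [294. 239.] [522.8 301.5] ang -0.123 redL 39.1
stub [162. 241.] [513.1 205.9] ang -0.376 redL 40.6
stub [ 95. 352.] [601.3 141.2] ang -1.260 redL 30.6
t 1.4 at [522.1 318.  153.4] yaw 3.009 gap 0.60 j6 -0.95
dx -2.9 dy -18.3 dz 3.4 turn 0.001
```

```bash
python3 shift.py '[[0.6,-2.5,-17.5,40,0],[0.6,-2.5,-17.5,100,0],[0.6,-2.5,-17.5,140,0],[0.6,-2.5,-17.5,147,0],[0.6,-2.5,-17.5,147,0]]' 60; python3 shift.py '[[0,0,0,0,0],[0,0,0,0,0],[0,0,0,0,0],[0,0,0,0,0]]' 60; python3 shift.py '[[0,0,0,-30,0],[0,0,0,-85,0],[0,0,0,-110,0]]'; python3 plan.py 668 0 110 3.008
```

```text
t: 2.08
eef_pos: [522.9, 300.3, 6.9]
eef_rot: [3.141, 0.001, 3.009]
wrist_force: [0.5, -0.4, 0.7]
finger_gap: 0.6
grip_force: 0.0
t: 2.58
eef_pos: [523.5, 299.9, 7.3]
eef_rot: [3.141, 0.002, 3.008]
wrist_force: [-2.0, -0.3, 7.8]
finger_gap: 0.166
grip_force: 59.9
t: 2.95
eef_pos: [523.8, 300.0, 119.6]
eef_rot: [3.139, 0.004, 3.008]
wrist_force: [0.1, 0.1, 0.2]
finger_gap: 0.167
grip_force: 59.1
t 3.0 at [523.8 300.  119.6] yaw 3.008 gap 0.17 j6 -0.98
dx -183.0 dy -278.1 dz 9.6 turn -0.000
```

```bash
python3 shift.py '[[0,-32,-48,0,0],[0,-64,-96,0,0],[0,-97,-145,0,0],[0,-130,-194,0,0],[0,-162,-243,0,0]]'; python3 shift.py '[[0,-21,-35,10,0],[0,-21,-35,45,0],[0,-21,-35,78,0],[0,-21,-35,80,0]]'; python3 plan.py 668 1 42 3.008;  python3 shift.py '[[0.3,0,0,0,0],[0.3,0,0,0,0],[0.3,0,0,0,0],[0.3,0,0,-40,0],[0.3,0,0,-90,0]]'; python3 plan.py 515 254 110 2.87
```

```text
t: 3.58
eef_pos: [651.8, 35.3, 116.6]
eef_rot: [3.142, 0.001, 3.008]
wrist_force: [0.7, 1.6, -0.4]
finger_gap: 0.166
grip_force: 59.1
t: 4.08
eef_pos: [666.0, -0.3, 34.0]
eef_rot: [-3.141, -0.004, 3.008]
wrist_force: [0.1, 0.9, -1.1]
finger_gap: 0.166
grip_force: 59.1
t 4.1 at [ 6.66e+02 -3.00e-01  3.40e+01] yaw 3.008 gap 0.17 j6 -1.49
dx -1.8 dy 1.6 dz -8.0 turn -0.000
t: 4.7
eef_pos: [666.8, -0.2, 126.6]
eef_rot: [-3.141, -0.002, 3.008]
wrist_force: [0.6, -0.2, 0.0]
finger_gap: 0.301
grip_force: 0.0
t 4.7 at [ 6.668e+02 -2.000e-01  1.266e+02] yaw 3.008 gap 0.30 j6 -1.49
dx 184.3 dy 231.7 dz 16.6 turn 0.138
```

```bash
python3 shift.py '[[0.6,37,47,0,0],[0.6,74,93,0,0],[0.6,111,140,0,0],[0.6,148,186,0,0.07],[0.6,184,232,0,0.148]]'; python3 shift.py '[[0.6,0,0,0,0],[0.6,0,0,0,0]]'; python3 stubs.py;python3 plan.py 515 254 9 2.86
```

```text
t: 5.32
eef_pos: [514.8, 255.8, 126.7]
eef_rot: [3.141, 0.001, 2.857]
wrist_force: [0.7, 0.5, 0.4]
finger_gap: 0.602
grip_force: 0.0
t: 5.58
eef_pos: [516.1, 254.1, 126.4]
eef_rot: [3.141, 0.001, 2.861]
wrist_force: [0.5, 0.5, -1.6]
finger_gap: 0.597
grip_force: 0.0
stub [315. 244.] [514.7 253.8] ang -0.247 redL 39.6
stub [244. 260.] [512.7 205.1] ang -0.356 redL 40.0
stub [177. 268.] [505.2 157. ] ang -0.172 redL 40.5
t 5.6 at [516.3 253.6 126.2] yaw 2.860 gap 0.60 j6 -0.90
dx 1.4 dy 0.0 dz 117.2 turn -0.000
```

```bash
python3 shift.py '[[0.6,1,0,60,-0.02],[0.6,1,0,105,-0.02],[0.6,1,0,117,-0.02],[0.6,1,0,117,-0.02]]'; python3 shift.py '[[0,0,0,0,0],[0,0,0,0,0],[0,0,0,0,0],[0,0,0,0,0]]' 60; python3 shift.py '[[0,0,0,-30,0],[0,0,0,-85,0],[0,0,0,-110,0],[0,0,0,-110,0]]'; python3 plan.py 668 -37 45 2.88
```

```text
t: 6.12
eef_pos: [515.5, 254.0, 9.5]
eef_rot: [3.142, 0.0, 2.879]
wrist_force: [0.5, 0.6, 0.0]
finger_gap: 0.594
grip_force: 0.0
t: 6.62
eef_pos: [515.7, 254.8, 10.7]
eef_rot: [3.14, 0.002, 2.88]
wrist_force: [-1.9, -1.7, 7.1]
finger_gap: 0.159
grip_force: 59.1
t: 7.12
eef_pos: [515.8, 254.9, 121.6]
eef_rot: [3.139, 0.004, 2.88]
wrist_force: [0.3, -0.0, -1.5]
finger_gap: 0.159
grip_force: 58.8
t 7.1 at [515.8 254.9 121.6] yaw 2.880 gap 0.16 j6 -0.91
dx -222.6 dy -242.6 dz 76.6 turn -0.000
```

```bash
python3 shift.py '[[0,-41,-44,0,0],[0,-82,-88,0,0],[0,-123,-132,0,0],[0,-164,-178,0,0],[0,-205,-222,0,0]]'; python3 shift.py '[[0,-17.6,-20.6,10,0],[0,-17.6,-20.6,40,0],[0,-17.6,-20.6,70,0],[0,-17.6,-20.6,70,0]]'; python3 plan.py 668 -37 45 2.88;  python3 shift.py '[[0.3,0,0,0,0],[0.3,0,0,0,0],[0.3,0,0,0,0],[0.3,0,0,-40,0],[0.3,0,0,-80,0]]'
python3 shift.py '[[0.6,43,40,0,0],[0.6,86,79,0,0],[0.6,129,118,0,0],[0.6,172,157,0,0],[0.6,212.6,193.6,0,0.10]]'; python3 shift.py '[[0.6,0,0,0,0],[0.6,0,0,0,0]]'; python3 stubs.py;python3 plan.py 513 205 9 2.78
```

```text
t: 7.75
eef_pos: [655.7, -15.0, 117.8]
eef_rot: [-3.141, -0.001, 2.88]
wrist_force: [-0.1, 0.9, 1.0]
finger_gap: 0.159
grip_force: 62.8
t: 8.25
eef_pos: [665.4, -37.3, 45.6]
eef_rot: [-3.141, -0.006, 2.88]
wrist_force: [0.1, -0.9, 0.7]
finger_gap: 0.163
grip_force: 62.8
t 8.2 at [665.4 -37.3  45.6] yaw 2.880 gap 0.16 j6 -1.42
dx -2.4 dy 1.0 dz 0.6 turn -0.000
t: 8.88
eef_pos: [667.0, -37.4, 130.2]
eef_rot: [-3.142, -0.0, 2.88]
wrist_force: [-0.4, 0.5, -0.6]
finger_gap: 0.3
grip_force: 0.0
t: 9.5
eef_pos: [510.8, 206.1, 129.6]
eef_rot: [3.141, 0.001, 2.778]
wrist_force: [1.2, 0.6, -0.3]
finger_gap: 0.597
grip_force: 0.0
t: 9.75
eef_pos: [512.2, 204.4, 129.4]
eef_rot: [3.141, 0.001, 2.781]
wrist_force: [1.0, -0.4, -0.1]
finger_gap: 0.599
grip_force: 0.0
stub [316. 244.] [512.2 204.7] ang -0.355 redL 39.7
stub [249. 258.] [504.9 156.1] ang -0.162 redL 40.0
stub [271. 379.] [607.3 118.5] ang 1.353 redL 34.1
t 9.8 at [512.4 203.9 129.2] yaw 2.780 gap 0.60 j6 -0.90
dx -0.2 dy 1.2 dz 120.2 turn -0.000
```

```bash
python3 shift.py '[[0.6,0,1,60,0],[0.6,0,1,105,0],[0.6,0,1,120,0],[0.6,0,1,120,0]]'; python3 shift.py '[[0,0,0,0,0],[0,0,0,0,0],[0,0,0,0,0],[0,0,0,0,0]]' 60; python3 shift.py '[[0,0,0,-30,0],[0,0,0,-85,0],[0,0,0,-110,0],[0,0,0,-110,0]]'; python3 shift.py '[[0,-43.6,-27.4,0,0],[0,-87.2,-54.8,0,0],[0,-130.8,-82.2,0,0],[0,-174.4,-109.6,0,0],[0,-218,-137,0,0]]'; python3 shift.py '[[0,0,0,10,0],[0,0,0,40,0],[0,0,0,75,0],[0,0,0,75,0]]'; python3 plan.py 668 -1 45 2.78;  python3 shift.py '[[0.3,0,0,0,0],[0.3,0,0,0,0],[0.3,0,0,0,0],[0.3,0,0,-40,0],[0.3,0,0,-80,0]]'
python3 shift.py '[[0.6,41.6,18,0,0],[0.6,83,36,0,0],[0.6,125,54,0,0],[0.6,167,72,0,-0.1],[0.6,208,89.5,0,-0.195]]'; python3 shift.py '[[0.6,0,0,0,0],[0.6,0,0,0,0]]'; python3 stubs.py;python3 plan.py 505 156.3 9 2.97
```

```text
t: 10.3
eef_pos: [512.7, 204.9, 9.1]
eef_rot: [-3.141, -0.0, 2.779]
wrist_force: [-0.7, 0.6, 0.7]
finger_gap: 0.6
grip_force: 0.0
t: 10.8
eef_pos: [513.1, 205.7, 10.7]
eef_rot: [3.14, 0.002, 2.78]
wrist_force: [-1.3, -0.8, 7.9]
finger_gap: 0.164
grip_force: 59.0
t: 11.3
eef_pos: [513.2, 205.8, 121.6]
eef_rot: [3.139, 0.004, 2.78]
wrist_force: [0.7, -1.0, -0.1]
finger_gap: 0.16
grip_force: 58.9
t: 11.92
eef_pos: [668.0, -1.3, 117.7]
eef_rot: [-3.141, -0.001, 2.78]
wrist_force: [0.1, 0.6, -0.5]
finger_gap: 0.158
grip_force: 58.9
t: 12.42
eef_pos: [665.4, 0.9, 40.4]
eef_rot: [-3.14, -0.006, 2.78]
wrist_force: [1.0, 0.8, 0.4]
finger_gap: 0.164
grip_force: 58.9
t 12.4 at [665.4   0.9  40.4] yaw 2.780 gap 0.16 j6 -1.26
dx -3.1 dy -0.8 dz -4.6 turn 0.000
t: 13.05
eef_pos: [667.5, 0.2, 125.2]
eef_rot: [-3.142, -0.0, 2.78]
wrist_force: [0.9, -0.8, -0.0]
finger_gap: 0.302
grip_force: 0.0
t: 13.68
eef_pos: [503.7, 158.5, 124.5]
eef_rot: [3.141, 0.001, 2.978]
wrist_force: [-0.2, -0.1, 1.4]
finger_gap: 0.601
grip_force: 0.0
t: 13.92
eef_pos: [505.3, 157.4, 124.5]
eef_rot: [3.141, 0.001, 2.974]
wrist_force: [0.0, 0.3, -0.5]
finger_gap: 0.597
grip_force: 0.0
stub [312. 246.] [504.5 155.1] ang -0.139 redL 39.4
stub [302. 372.] [606.9 116.9] ang 1.338 redL 33.2
stub [156. 470.] [677.2   9.5] ang -1.272 redL 34.6
t 14.0 at [505.5 157.1 124.3] yaw 2.973 gap 0.60 j6 -1.17
dx 0.3 dy -0.8 dz 115.3 turn 0.003
```

```bash
python3 shift.py '[[0.6,0,-1.5,60,-0.01],[0.6,0,-1.5,105,-0.01],[0.6,0,-1.5,115,-0.01],[0.6,0,-1.5,115,-0.01]]'; python3 shift.py '[[0,0,0,0,0],[0,0,0,0,0],[0,0,0,0,0],[0,0,0,0,0]]' 60; python3 shift.py '[[0,0,0,-30,0],[0,0,0,-85,0],[0,0,0,-110,0],[0,0,0,-110,0]]'; python3 shift.py '[[0,-38.4,-33,0,0],[0,-76.8,-66,0,0],[0,-115,-99,0,0],[0,-153.6,-132,0,0],[0,-192,-165,0,0]]'; python3 shift.py '[[0,0,0,10,0],[0,0,0,40,0],[0,0,0,75,0],[0,0,0,75,0]]'; python3 plan.py 668 -37 45 2.98;  python3 shift.py '[[0.3,0,0,0,0],[0.3,0,0,0,0],[0.3,0,0,0,0],[0.3,0,0,-40,0],[0.3,0,0,-85,0]]'
python3 shift.py '[[0.5,-3,-36,0,0.18],[0.5,-6,-72,0,0.36],[0.5,-9,-110,0,0.54],[0.5,-12,-145,0,0.72],[0.5,-13,-182,0,0.9]]'; python3 shift.py '[[0.5,0,0,0,0.18],[0.5,0,0,0,0.36],[0.5,0,0,0,0.54],[0.5,0,0,0,0.634],[0.5,0,0,0,0.634]]'; python3 plan.py 651.5 -218.5 9 1.446
python3 - <<'E'
from h import *
for n in('wrist','top'):
    d=cam(n); cv2.imwrite(f'pics/{n}2.png',d['color'][:,:,::-1])
E
```

```text
t: 14.48
eef_pos: [505.2, 155.7, 9.5]
eef_rot: [3.142, 0.0, 2.984]
wrist_force: [0.5, 0.3, 0.6]
finger_gap: 0.601
grip_force: 0.0
t: 14.98
eef_pos: [505.3, 156.2, 10.5]
eef_rot: [3.141, 0.002, 2.985]
wrist_force: [-3.0, -1.1, 10.1]
finger_gap: 0.16
grip_force: 59.0
t: 15.48
eef_pos: [505.4, 156.3, 121.4]
eef_rot: [3.14, 0.004, 2.985]
wrist_force: [0.1, 0.6, -1.3]
finger_gap: 0.166
grip_force: 58.9
t: 16.1
eef_pos: [668.9, -38.2, 117.7]
eef_rot: [-3.142, -0.001, 2.985]
wrist_force: [0.3, 0.9, 0.8]
finger_gap: 0.164
grip_force: 58.9
t: 16.6
eef_pos: [666.1, -36.0, 40.3]
eef_rot: [-3.141, -0.007, 2.985]
wrist_force: [-0.3, 0.7, 0.7]
finger_gap: 0.163
grip_force: 58.9
t 16.6 at [666.1 -36.   40.3] yaw 2.985 gap 0.16 j6 -1.52
dx -2.0 dy -0.7 dz -4.7 turn 0.005
t: 17.23
eef_pos: [668.1, -36.9, 129.9]
eef_rot: [-3.142, -0.001, 2.985]
wrist_force: [0.2, 0.8, 0.4]
finger_gap: 0.301
grip_force: 0.0
t: 17.85
eef_pos: [652.7, -219.8, 129.5]
eef_rot: [3.141, 0.001, 2.079]
wrist_force: [0.6, 0.9, -0.5]
finger_gap: 0.497
grip_force: 0.0
t: 18.48
eef_pos: [652.8, -218.7, 129.3]
eef_rot: [3.141, 0.0, 1.451]
wrist_force: [-0.2, -0.6, 0.9]
finger_gap: 0.5
grip_force: 0.0
t 18.5 at [ 652.8 -218.7  129.3] yaw 1.451 gap 0.50 j6 -0.26
dx 0.1 dy -1.4 dz 120.3 turn 0.005
```

View pics/wrist2.png

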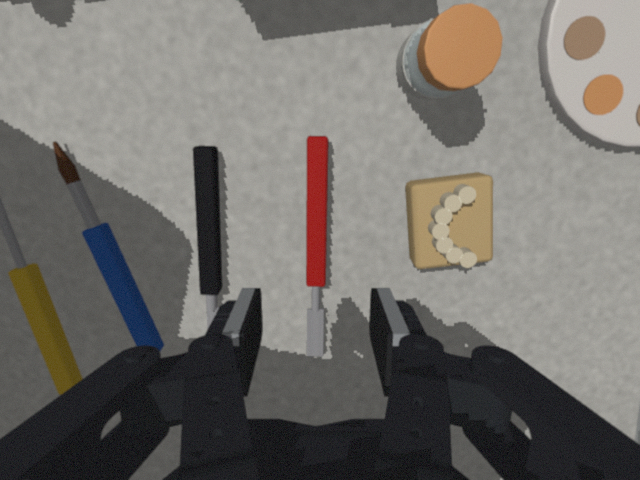

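View pics/top2.png

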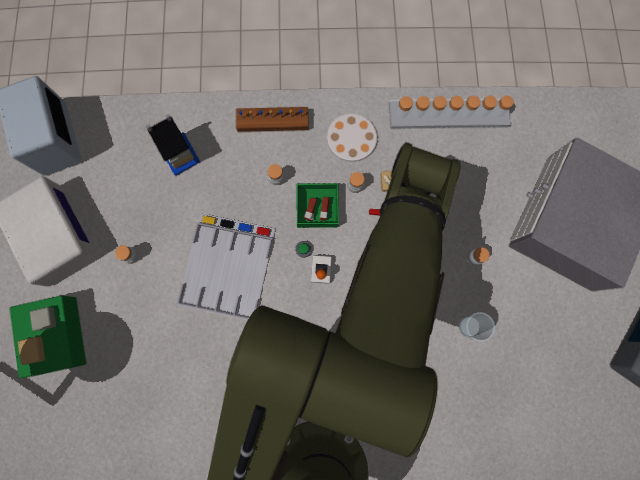

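The wrist view shows the red handle at column 317, rows 137–286, between the fingers. In the top view the tray is empty and the stubs lie in the box, around (311–324, 208).

```bash
cat > instr.py <<'E'
# python3 instr.py color tx ty zfloor [cam]: handle pose; origin nearest expected (tx,ty); dir = approx working-end angle
import sys; from h import *
np.set_printoptions(precision=1,suppress=True)
c=sys.argv[1]; th=float(sys.argv[2]); z=float(sys.argv[3]); n=sys.argv[4] if len(sys.argv)>4 else 'wrist'
d=cam(n); m=mask(d,c,120,40)
if n=='wrist':
    m[300:]=0 if c=='black' else m[300:]
    m=cv2.morphologyEx(m,cv2.MORPH_OPEN,np.ones((7,7)))
for b in blobs(m,600 if n=='wrist' else 120,20000):
    P=plane(d,b[2],z+14 if n=='wrist' else z+9); mid,u,L=axis(P); u=u*np.sign(u@[np.cos(th),np.sin(th)])
    w=P@[-u[1],u[0]]; o=mid+7.5*u
    if L<60 or L>125: continue
    print(c,n,'px',b[0].round(),'mid',mid,'origin',o,'ang %.3f L %.1f W %.1f'%(np.arctan2(u[1],u[0]),L,np.ptp(w)), 'below TCP px',proj(d,[*r.get_state()['eef_pos'][:2],14]))
E
python3 instr.py red -1.696 0; python3 instr.py black -1.725 0;python3 plan.py 651.5 -218.5 9 1.446
```

```text
red wrist px [317. 210.] mid [ 654.  -208.8] origin [ 653.1 -216.2] ang -1.700 L 103.3 W 13.2 below TCP px [316.4 229.8]
t 18.7 at [ 652.8 -218.7  129. ] yaw 1.452 gap 0.50 j6 -0.26
dx 0.1 dy -1.3 dz 120.0 turn 0.006
```

```bash
python3 shift.py '[[0.5,2.2,0,60,0.01],[0.5,2.2,0,110,0.01],[0.5,2.2,0,123,0.01],[0.5,2.2,0,123,0.01]]' 80; python3 shift.py '[[0,0,0,0,0],[0,0,0,0,0],[0,0,0,0,0],[0,0,0,0,0]]' 80; python3 shift.py '[[0,0,0,-30,0],[0,0,0,-85,0],[0,0,0,-115,0],[0,0,0,-115,0]]'; python3 plan.py 473.4 160 12 2.909
```

```text
t: 19.18
eef_pos: [653.4, -216.7, 6.6]
eef_rot: [3.141, 0.0, 1.441]
wrist_force: [-0.1, 0.6, 0.5]
finger_gap: 0.498
grip_force: 0.0
t: 19.68
eef_pos: [654.2, -217.0, 8.5]
eef_rot: [3.138, 0.001, 1.441]
wrist_force: [-0.9, 0.2, 7.5]
finger_gap: 0.125
grip_force: 78.3
t: 20.18
eef_pos: [654.3, -217.0, 125.2]
eef_rot: [3.135, 0.002, 1.441]
wrist_force: [-0.1, 0.6, -0.5]
finger_gap: 0.127
grip_force: 78.5
t 20.2 at [ 654.3 -217.   125.2] yaw 1.441 gap 0.13 j6 -0.24
dx 350.4 dy -228.2 dz 113.2 turn -1.468
```

```bash
python3 shift.py '[[0,44,-28,0,-0.18],[0,88,-57,0,-0.36],[0,131,-85,0,-0.54],[0,175,-114,0,-0.72],[0,219,-142,0,-0.9]]'; python3 shift.py '[[0,0,0,0,-0.18],[0,0,0,0,-0.36],[0,0,0,0,-0.54],[0,0,0,0,-0.568]]';  python3 plan.py 473.4 160 40 2.909
```

```text
t: 20.8
eef_pos: [539.4, 20.4, 120.6]
eef_rot: [-3.141, -0.0, 2.347]
wrist_force: [1.2, 0.1, -0.3]
finger_gap: 0.127
grip_force: 78.6
t: 21.3
eef_pos: [540.4, 19.0, 120.5]
eef_rot: [-3.141, -0.001, 2.909]
wrist_force: [0.1, 0.3, -0.7]
finger_gap: 0.13
grip_force: 78.6
t 21.3 at [540.4  19.  120.5] yaw 2.909 gap 0.13 j6 -1.37
dx 97.6 dy 121.7 dz 80.5 turn 0.000
```

```bash
python3 shift.py '[[0,33,41,0,0],[0,66,82,0,0],[0,97.6,121.7,20,0],[0,97.6,121.7,75,0],[0,97.6,121.7,95,0]]'; python3 shift.py '[[0,0,0,0,0],[0,0,0,0,0]]'; python3 plan.py 473.4 160 13 2.909
```

```text
t: 21.92
eef_pos: [472.0, 160.2, 23.2]
eef_rot: [-3.14, -0.003, 2.906]
wrist_force: [0.5, 0.0, 0.1]
finger_gap: 0.126
grip_force: 78.6
t: 22.18
eef_pos: [474.3, 160.0, 26.9]
eef_rot: [3.141, 0.001, 2.907]
wrist_force: [0.6, 0.6, 0.7]
finger_gap: 0.126
grip_force: 78.6
t 22.2 at [474.3 160.   26.9] yaw 2.907 gap 0.13 j6 -1.08
dx 0.9 dy -0.2 dz 13.9 turn -0.002
```

Lower the rest of the way, release, retreat and check with the wrist camera.

```bash
python3 shift.py '[[0,1,0,9,0],[0,1,0,14,0],[0,1,0,14,0]]';python3 shift.py '[[0.4,0,0,0,0],[0.4,0,0,0,0],[0.4,0,0,0,0],[0.4,0,0,-40,0],[0.4,0,0,-100,0]]'; python3 shift.py '[[0.4,0,0,-20,0],[0.4,0,0,-20,0],[0.4,0,0,-20,0]]'; python3 instr.py red -0.2325 4; python3 plan.py 576 -215 130 1.4166
python3 - <<'E'
from h import *
d=cam('wrist')
for c in('red','blue','black','yellow'):
  for b in blobs(mask(d,c,120,40),300,4000): print(c,b[0].round(),b[1],plane(d,[b[0]],14))
cv2.imwrite('pics/w3.png',d['color'][:,:,::-1])
E
```

```text
t: 22.55
eef_pos: [472.8, 160.2, 12.5]
eef_rot: [-3.142, 0.0, 2.909]
wrist_force: [-4.9, -2.3, 10.4]
finger_gap: 0.127
grip_force: 80.0
t: 23.18
eef_pos: [471.9, 159.9, 111.9]
eef_rot: [-3.14, -0.003, 2.909]
wrist_force: [0.5, -0.1, 0.3]
finger_gap: 0.398
grip_force: 0.0
t: 23.55
eef_pos: [472.3, 160.1, 130.7]
eef_rot: [-3.141, -0.002, 2.909]
wrist_force: [-0.2, -0.1, -0.4]
finger_gap: 0.402
grip_force: 0.0
red wrist px [316. 214.] mid [464.5 162.3] origin [471.8 160.6] ang -0.230 L 103.6 W 13.3 below TCP px [315.2 230.1]
t 23.6 at [472.2 160.  130.5] yaw 2.909 gap 0.40 j6 -1.08
dx -187.5 dy -341.0 dz 0.5 turn 1.492
red [316. 214.] 2988 [[461.33146584 163.02753442]]
red [319. 404.] 835 [[611.72518212 129.65382963]]
blue [369. 404.] 363 [[620.54079965 168.43970614]]
black [ 80. 336.] 725 [[511.62971501 -29.71471572]]
```

View pics/w3.png

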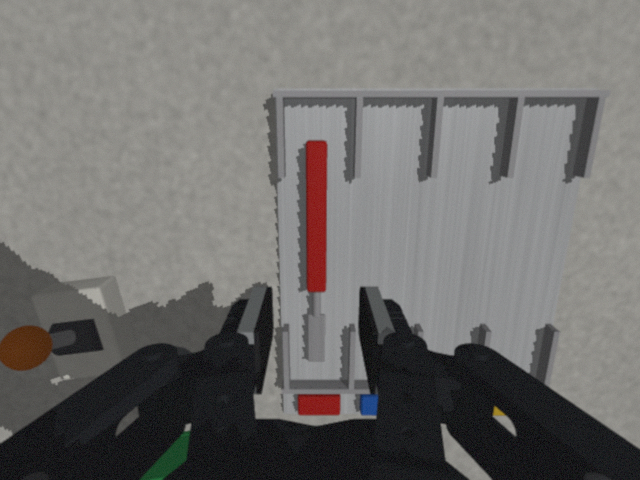

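Red lies centred in its compartment, at column 316 under the red tab at 319. Its tip is at row 360 and the rim at 385. Black is next.

```bash
python3 shift.py '[[0.5,-23,-43,0,0.186],[0.5,-47,-85,0,0.372],[0.5,-70,-128,0,0.558],[0.5,-94,-170,0,0.744],[0.5,-117,-213,0,0.93]]'; python3 plan.py 576 -215.5 130 1.4166
```

```text
t: 24.28
eef_pos: [537.5, -75.6, 130.9]
eef_rot: [-3.14, -0.001, 1.973]
wrist_force: [0.6, 0.9, -0.4]
finger_gap: 0.501
grip_force: 0.0
t 24.3 at [537.5 -75.6 130.9] yaw 1.973 gap 0.50 j6 -0.61
dx -143.9 dy -19.3 dz 0.9 turn 0.556
```

```bash
python3 shift.py '[[0.5,-48,-6,0,0.186],[0.5,-96,-13,0,0.372],[0.5,-144,-19,0,0.556],[0.5,-144,-19,0,0.556],[0.5,-144,-19,0,0.556]]'; python3 instr.py black -1.725 0; python3 plan.py 576 -215.5 6 1.4166
```

```text
t: 24.9
eef_pos: [576.7, -213.3, 130.7]
eef_rot: [-3.14, -0.001, 1.424]
wrist_force: [0.3, -0.7, 0.0]
finger_gap: 0.5
grip_force: 0.0
t 24.9 at [ 576.9 -212.9  131.1] yaw 1.425 gap 0.50 j6 -0.27
dx -2.7 dy -0.5 dz 125.1 turn 0.008
```

```bash
python3 - <<'E'
from h import *
d=cam('wrist'); hsv=cv2.cvtColor(d['color'],cv2.COLOR_RGB2HSV)
print(hsv[210,280:360:5,2], [(b[0].round(),b[1]) for b in blobs(mask(d,'black')[:300],300)])
cv2.imwrite('pics/w4.png',d['color'][:,:,::-1])
E
sed -i "s/<38/<52/" h.py; sed -i 's/m\[300:\]=0 if.*/m[285:]=0 if c=="black" else m[285:]/; s/L<60/L<50/' instr.py; python3 instr.py black -1.725 0
```

```text
[157 161 160 161 162 165  32  35  31  25  92 165 159 157 160 166] [(array([318., 217.]), np.int32(2197))]
black wrist px [317. 212.] mid [ 578.7 -204.2] origin [ 577.6 -211.6] ang -1.729 L 99.6 W 12.9 below TCP px [316.8 229. ]
```

```bash
python3 shift.py '[[0.5,-1.5,0,60,0.012],[0.5,-1.5,0,110,0.012],[0.5,-1.5,0,124.5,0.012],[0.5,-1.5,0,124.5,0.012]]' 80; python3 shift.py '[[0,0,0,0,0],[0,0,0,0,0],[0,0,0,0,0],[0,0,0,0,0]]' 80; python3 shift.py '[[0,0,0,-30,0],[0,0,0,-85,0],[0,0,0,-115,0],[0,0,0,-115,0]]'; python3 plan.py 496.3 256.4 12 2.909
```

```text
t: 25.55
eef_pos: [577.2, -214.9, 7.9]
eef_rot: [-3.141, -0.0, 1.412]
wrist_force: [0.5, 0.3, 0.1]
finger_gap: 0.498
grip_force: 0.0
t: 26.05
eef_pos: [578.0, -215.6, 9.8]
eef_rot: [3.138, 0.001, 1.411]
wrist_force: [-1.7, 1.4, 8.7]
finger_gap: 0.122
grip_force: 78.4
t: 26.55
eef_pos: [578.2, -215.8, 126.2]
eef_rot: [3.136, 0.002, 1.411]
wrist_force: [0.3, 0.4, -0.7]
finger_gap: 0.125
grip_force: 78.5
t 26.6 at [ 578.2 -215.8  126.2] yaw 1.411 gap 0.12 j6 -0.26
dx 453.1 dy -156.0 dz 114.2 turn -1.498
```

```bash
python3 shift.py '[[0,54,-19,0,-0.18],[0,109,-37,0,-0.36],[0,163,-56,0,-0.54],[0,218,-75,0,-0.72],[0,272,-94,0,-0.9]]'; python3 shift.py '[[0,0,0,0,-0.18],[0,0,0,0,-0.36],[0,0,0,0,-0.54],[0,0,0,0,-0.598],[0,0,0,0,-0.598]]';  python3 plan.py 496.3 256.4 28 2.909
```

```text
t: 27.18
eef_pos: [526.7, 70.0, 122.1]
eef_rot: [-3.141, -0.0, 2.317]
wrist_force: [0.3, 0.7, 0.2]
finger_gap: 0.122
grip_force: 78.5
t: 27.8
eef_pos: [527.2, 68.2, 122.0]
eef_rot: [-3.141, -0.001, 2.908]
wrist_force: [-0.1, -0.6, -0.4]
finger_gap: 0.125
grip_force: 78.5
t 27.8 at [527.2  68.2 122. ] yaw 2.908 gap 0.12 j6 -1.28
dx 73.6 dy 175.9 dz 94.0 turn -0.001
```

```bash
python3 shift.py '[[0,18,44,0,0],[0,37,88,0,0],[0,55,132,0,0],[0,73.6,176,10,0],[0,73.6,176,50,0]]'; python3 shift.py '[[0,0,0,30,0],[0,0,0,44,0],[0,0,0,44,0],[0,0,0,44,0]]'; python3 plan.py 496.3 256.4 13 2.909
```

```text
t: 28.42
eef_pos: [496.7, 259.6, 73.3]
eef_rot: [3.139, 0.003, 2.91]
wrist_force: [0.4, -0.2, -1.5]
finger_gap: 0.121
grip_force: 78.6
t: 28.92
eef_pos: [497.1, 256.6, 29.6]
eef_rot: [3.141, 0.001, 2.908]
wrist_force: [0.6, 0.8, 0.3]
finger_gap: 0.126
grip_force: 78.6
t 28.9 at [497.1 256.6  29.6] yaw 2.908 gap 0.13 j6 -0.93
dx 0.8 dy -0.4 dz 16.6 turn -0.001
```

```bash
python3 shift.py '[[0,1,0,10,0],[0,1,0,16,0],[0,1,0,16,0]]';python3 shift.py '[[0.4,0,0,0,0],[0.4,0,0,0,0],[0.4,0,0,0,0],[0.4,0,0,-40,0],[0.4,0,0,-100,0]]'; python3 shift.py '[[0.4,0,0,-20,0],[0.4,0,0,-20,0],[0.4,0,0,-20,0]]'; python3 instr.py black -0.2325 4;python3 instr.py red -0.2325 4; python3 plan.py 505.4 -245 130 1.744
```

```text
t: 29.3
eef_pos: [495.5, 256.8, 13.7]
eef_rot: [-3.142, 0.0, 2.909]
wrist_force: [-9.1, -4.2, 20.5]
finger_gap: 0.121
grip_force: 81.4
t: 29.92
eef_pos: [494.7, 256.3, 112.1]
eef_rot: [-3.139, -0.003, 2.909]
wrist_force: [0.2, -0.5, 0.7]
finger_gap: 0.398
grip_force: 0.0
t: 30.3
eef_pos: [495.0, 256.5, 131.0]
eef_rot: [-3.14, -0.002, 2.909]
wrist_force: [0.4, 0.4, -0.7]
finger_gap: 0.399
grip_force: 0.0
black wrist px [316. 211.] mid [484.1 259.5] origin [491.4 257.8] ang -0.228 L 99.7 W 12.7 below TCP px [315.2 229.9]
red wrist px [171. 214.] mid [464.5 164.5] origin [471.8 162.8] ang -0.237 L 103.0 W 16.7 below TCP px [315.4 230.2]
t 30.4 at [495.  256.5 130.9] yaw 2.909 gap 0.40 j6 -0.93
dx -125.8 dy -485.6 dz 0.9 turn 1.165
```

```bash
python3 shift.py '[[0.5,-14,-54,0,0.13],[0.5,-28,-108,0,0.26],[0.5,-42,-162,0,0.39],[0.5,-56,-216,0,0.52],[0.5,-70,-270,0,0.65]]'; python3 plan.py 505.4 -245 130 1.744
```

```text
t: 31.02
eef_pos: [500.8, -23.9, 131.6]
eef_rot: [-3.141, -0.001, 2.255]
wrist_force: [0.9, 0.1, -0.4]
finger_gap: 0.497
grip_force: 0.0
t 31.0 at [500.8 -23.9 131.6] yaw 2.255 gap 0.50 j6 -0.80
dx -174.3 dy -136.1 dz 1.6 turn 0.511
```

```bash
python3 shift.py '[[0.5,-44,-34,0,0.13],[0.5,-88,-68,0,0.26],[0.5,-132,-102,0,0.39],[0.5,-174,-136,0,0.51],[0.5,-174,-136,0,0.51]]'; python3 shift.py '[[0.5,0,0,0,0]]'; python3 instr.py blue 1.744 0;python3 instr.py yellow 1.623 0; python3 plan.py 505.4 -245 7 1.744
```

```text
t: 31.65
eef_pos: [505.9, -245.8, 131.1]
eef_rot: [-3.14, -0.001, 1.743]
wrist_force: [0.2, 0.1, -0.7]
finger_gap: 0.501
grip_force: 0.0
t: 31.78
eef_pos: [506.4, -242.4, 131.5]
eef_rot: [-3.14, -0.001, 1.749]
wrist_force: [0.7, 0.7, 0.6]
finger_gap: 0.494
grip_force: 0.0
blue wrist px [316. 235.] mid [ 507.5 -250.5] origin [ 506.2 -243.1] ang 1.742 L 103.1 W 13.0 below TCP px [316.9 228.9]
yellow wrist px [219. 247.] mid [ 442.2 -273.1] origin [ 442.  -265.6] ang 1.601 L 103.9 W 16.1 below TCP px [316.8 229.1]
t 31.9 at [ 506.8 -241.8  132. ] yaw 1.751 gap 0.50 j6 -0.69
dx -2.9 dy -1.9 dz 125.0 turn 0.007
```

```bash
python3 shift.py '[[0.5,-2,-1,60,0.008],[0.5,-2,-1,110,0.008],[0.5,-2,-1,125,0.008],[0.5,-2,-1,125,0.008]]' 80; python3 shift.py '[[0,0,0,0,0],[0,0,0,0,0],[0,0,0,0,0],[0,0,0,0,0]]' 80; python3 shift.py '[[0,0,0,-30,0],[0,0,0,-85,0],[0,0,0,-115,0],[0,0,0,-115,0]]'; python3 plan.py 485.1 208.6 12 -0.2325
```

```text
t: 32.38
eef_pos: [506.4, -244.6, 7.8]
eef_rot: [-3.141, -0.0, 1.742]
wrist_force: [0.9, -0.3, -0.4]
finger_gap: 0.5
grip_force: 0.0
t: 32.88
eef_pos: [507.1, -245.5, 9.6]
eef_rot: [3.139, 0.002, 1.741]
wrist_force: [-1.6, 2.6, 10.3]
finger_gap: 0.124
grip_force: 78.4
t: 33.38
eef_pos: [507.3, -245.7, 125.9]
eef_rot: [3.137, 0.004, 1.741]
wrist_force: [0.7, -0.2, -0.7]
finger_gap: 0.127
grip_force: 78.5
t 33.4 at [ 507.3 -245.7  125.9] yaw 1.741 gap 0.13 j6 -0.69
dx 451.5 dy 55.0 dz 113.9 turn 1.973
```

```bash
python3 shift.py '[[0,54,6,0,0.18],[0,108,13,0,0.36],[0,163,20,0,0.54],[0,217,26,0,0.72],[0,271,33,0,0.9]]'; python3 shift.py '[[0,0,0,0,0.18],[0,0,0,0,0.36],[0,0,0,0,0.54],[0,0,0,0,0.72],[0,0,0,0,0.9]]'; python3 shift.py '[[0,0,0,0,0.173],[0,0,0,0,0.173],[0,0,0,0,0.173]]';  python3 plan.py 485.1 208.6 28 -0.2325
```

```text
t: 34.0
eef_pos: [492.7, 23.7, 122.1]
eef_rot: [-3.141, 0.0, 0.857]
wrist_force: [1.6, -0.1, -1.0]
finger_gap: 0.12
grip_force: 78.5
t: 34.62
eef_pos: [493.0, 22.1, 122.0]
eef_rot: [-3.142, 0.001, -0.043]
wrist_force: [0.5, 0.0, -0.4]
finger_gap: 0.126
grip_force: 78.6
t: 35.0
eef_pos: [493.2, 22.1, 122.2]
eef_rot: [3.142, 0.0, -0.206]
wrist_force: [0.4, -0.2, -0.9]
finger_gap: 0.119
grip_force: 78.6
t 35.0 at [493.2  22.1 122.2] yaw -0.206 gap 0.12 j6 1.75
dx -46.1 dy -180.9 dz 94.2 turn 0.027
```

```bash
python3 shift.py '[[0,-15,-60,0,0.02],[0,-30,-120,0,0.026],[0,-46,-181,0,0.026],[0,-46,-181,40,0.026],[0,-46,-181,80,0.026]]'; python3 shift.py '[[0,0,0,14,0],[0,0,0,14,0],[0,0,0,14,0]]'; python3 plan.py 485.1 208.6 13 -0.2325
```

```text
t: 35.62
eef_pos: [485.8, 209.6, 41.5]
eef_rot: [-3.141, -0.001, -0.231]
wrist_force: [0.3, 0.5, -0.5]
finger_gap: 0.125
grip_force: 78.6
t: 36.0
eef_pos: [486.9, 208.8, 29.9]
eef_rot: [-3.14, -0.002, -0.235]
wrist_force: [0.1, -0.5, -1.2]
finger_gap: 0.12
grip_force: 78.6
t 36.0 at [486.9 208.8  29.9] yaw -0.235 gap 0.12 j6 2.14
dx -1.7 dy 0.6 dz 16.9 turn -0.003
```

```bash
python3 shift.py '[[0,-1.5,0.5,10,0],[0,-1.5,0.5,16,0],[0,-1.5,0.5,16,0]]';python3 shift.py '[[0.4,0,0,0,0],[0.4,0,0,0,0],[0.4,0,0,0,0],[0.4,0,0,-40,0],[0.4,0,0,-100,0]]'; python3 shift.py '[[0.4,0,0,-20,0],[0.4,0,0,-20,0],[0.4,0,0,-20,0]]'; for c in blue red black; do python3 instr.py $c -0.2325 4; done; python3 plan.py 441 -267 130 1.61
```

```text
t: 36.38
eef_pos: [484.5, 208.6, 13.5]
eef_rot: [-3.142, -0.0, -0.236]
wrist_force: [-9.5, -3.3, 20.8]
finger_gap: 0.119
grip_force: 81.3
t: 37.0
eef_pos: [483.6, 208.2, 112.2]
eef_rot: [3.14, 0.003, -0.236]
wrist_force: [0.5, 0.7, -0.3]
finger_gap: 0.4
grip_force: 0.0
t: 37.38
eef_pos: [484.0, 208.3, 131.1]
eef_rot: [3.141, 0.002, -0.236]
wrist_force: [0.2, -0.1, 0.2]
finger_gap: 0.398
grip_force: 0.0
blue wrist px [315. 232.] mid [478.2 210.2] origin [485.5 208.5] ang -0.234 L 103.0 W 12.9 below TCP px [315.5 227.4]
red wrist px [387. 227.] mid [469. 162.] origin [476.4 160.3] ang -0.223 L 96.9 W 15.3 below TCP px [315.4 227.3]
black wrist px [243. 224.] mid [496.5 255.3] origin [503.8 253.6] ang -0.232 L 83.3 W 14.4 below TCP px [315.4 227.2]
t 37.5 at [484.1 208.4 131.2] yaw -0.236 gap 0.40 j6 2.14
dx 69.2 dy 472.3 dz 1.2 turn -1.846
```

```bash
python3 shift.py '[[0.5,7,47,0,-0.18],[0.5,14,94,0,-0.36],[0.5,21,141,0,-0.54],[0.5,28,188,0,-0.72],[0.5,35,236,0,-0.9]]'; python3 plan.py 441 -267 130 1.61
```

```text
t: 38.15
eef_pos: [463.3, -27.7, 131.8]
eef_rot: [-3.141, 0.001, 0.659]
wrist_force: [0.4, -1.0, 0.8]
finger_gap: 0.5
grip_force: 0.0
t 38.1 at [463.3 -27.7 131.8] yaw 0.659 gap 0.50 j6 0.77
dx -164.2 dy 175.5 dz 1.8 turn -0.951
```

```bash
python3 shift.py '[[0.5,-33,35,0,-0.188],[0.5,-66,70,0,-0.376],[0.5,-98,105,0,-0.564],[0.5,-131,140,0,-0.752],[0.5,-164,175,0,-0.94]]'; python3 shift.py '[[0.5,0,0,0,0],[0.5,0,0,0,0]]'; python3 instr.py yellow 1.623 0; python3 plan.py 441 -267 7 1.61
```

```text
t: 38.78
eef_pos: [439.5, -266.2, 131.7]
eef_rot: [-3.141, -0.001, 1.557]
wrist_force: [0.7, -0.3, -0.2]
finger_gap: 0.502
grip_force: 0.0
t: 39.02
eef_pos: [439.8, -264.2, 131.7]
eef_rot: [-3.141, -0.001, 1.548]
wrist_force: [0.2, 0.6, -0.1]
finger_gap: 0.505
grip_force: 0.0
yellow wrist px [319. 238.] mid [ 441.3 -274.1] origin [ 441.  -266.7] ang 1.619 L 104.4 W 13.3 below TCP px [316.9 228.6]
t 39.1 at [ 440.  -263.9  131.9] yaw 1.549 gap 0.50 j6 -0.59
dx -3.1 dy 1.1 dz 124.9 turn -0.061
```

```bash
python3 shift.py '[[0.5,-3,1,60,-0.069],[0.5,-3,1,110,-0.069],[0.5,-3,1,125,-0.069],[0.5,-3,1,125,-0.069]]' 80; python3 shift.py '[[0,0,0,0,0],[0,0,0,0,0],[0,0,0,0,0],[0,0,0,0,0]]' 80; python3 shift.py '[[0,0,0,-30,0],[0,0,0,-85,0],[0,0,0,-115,0],[0,0,0,-115,0]]'; python3 plan.py 507.9 305.7 12 -0.2325
```

```text
t: 39.58
eef_pos: [441.2, -267.2, 7.7]
eef_rot: [-3.141, -0.0, 1.62]
wrist_force: [-0.0, 0.3, 0.5]
finger_gap: 0.5
grip_force: 0.0
t: 40.08
eef_pos: [441.8, -268.2, 9.4]
eef_rot: [3.139, 0.002, 1.619]
wrist_force: [-1.8, 1.9, 10.6]
finger_gap: 0.128
grip_force: 78.4
t: 40.58
eef_pos: [442.0, -268.4, 125.7]
eef_rot: [3.137, 0.004, 1.619]
wrist_force: [-0.7, -0.5, -0.8]
finger_gap: 0.121
grip_force: 78.6
t 40.6 at [ 442.  -268.4  125.7] yaw 1.619 gap 0.12 j6 -0.67
dx 570.2 dy 93.8 dz 113.7 turn 1.852
```

```bash
python3 shift.py '[[0,57,9,0,0.18],[0,114,19,0,0.36],[0,171,28,0,0.54],[0,228,38,0,0.72],[0,285,47,0,0.9]]'; python3 shift.py '[[0,0,0,0,0.18],[0,0,0,0,0.36],[0,0,0,0,0.54],[0,0,0,0,0.72],[0,0,0,0,0.9]]'; python3 shift.py '[[0,0,0,0,0.05],[0,0,0,0,0.05]]';  python3 plan.py 507.9 305.7 28 -0.2325
```

```text
t: 41.2
eef_pos: [472.5, 4.6, 122.1]
eef_rot: [-3.141, 0.0, 0.785]
wrist_force: [-0.3, -0.2, -1.2]
finger_gap: 0.123
grip_force: 78.6
t: 41.82
eef_pos: [472.5, 2.8, 122.0]
eef_rot: [3.142, 0.001, -0.116]
wrist_force: [0.6, 0.8, 0.5]
finger_gap: 0.126
grip_force: 78.6
t: 42.08
eef_pos: [472.6, 2.8, 122.1]
eef_rot: [3.142, 0.001, -0.159]
wrist_force: [-0.6, -0.7, -0.3]
finger_gap: 0.121
grip_force: 78.6
t 42.1 at [472.6   2.8 122.1] yaw -0.159 gap 0.12 j6 1.66
dx -13.2 dy -304.6 dz 94.1 turn 0.073
```

```bash
python3 shift.py '[[0,-2,-61,0,0.03],[0,-5,-122,0,0.06],[0,-8,-183,0,0.073],[0,-10,-244,0,0.073],[0,-13,-304.5,0,0.073]]'; python3 shift.py '[[0,0,0,40,0],[0,0,0,92,0],[0,0,0,92,0],[0,0,0,92,0]]'; python3 plan.py 507.9 305.7 13 -0.2325
```

```text
t: 42.7
eef_pos: [508.3, 307.5, 122.2]
eef_rot: [3.141, 0.0, -0.231]
wrist_force: [0.8, -1.2, -0.5]
finger_gap: 0.123
grip_force: 78.6
t: 43.2
eef_pos: [509.3, 305.8, 32.2]
eef_rot: [-3.14, -0.001, -0.232]
wrist_force: [-0.1, 0.5, 0.4]
finger_gap: 0.128
grip_force: 78.6
t 43.2 at [509.3 305.8  32.2] yaw -0.232 gap 0.13 j6 2.28
dx -1.3 dy 0.4 dz 19.2 turn 0.000
```

```bash
python3 shift.py '[[0,-1,0,12,0],[0,-1,0,18.5,0],[0,-1,0,18.5,0]]';python3 shift.py '[[0.4,0,0,0,0],[0.4,0,0,0,0],[0.4,0,0,0,0],[0.4,0,0,-40,0],[0.4,0,0,-100,0]]'; python3 shift.py '[[0.4,0,0,-40,0],[0.4,0,0,-40,0],[0.4,0,0,-40,0]]'; for c in yellow blue red black; do python3 instr.py $c -0.2325 4; done
python3 - <<'E'
from h import *
d=cam('wrist'); cv2.imwrite('pics/w5.png',d['color'][:,:,::-1])
d=cam('top'); S=cam('side'); hsv=cv2.cvtColor(d['color'],cv2.COLOR_RGB2HSV)
m=((hsv[:,:,1]<40)&(hsv[:,:,2]>190)).astype(np.uint8); m=cv2.morphologyEx(m,cv2.MORPH_CLOSE,np.ones((15,15)))
for b in blobs(m,200,900):
    R=cv2.minAreaRect(b[2].astype(np.float32)); print(b[0],b[1],plane(d,cv2.boxPoints(R),25).round(1).tolist(),plane(d,[R[0]],25))
for n,c in(('ball','orange'),('btn','green')):
    A=min(blobs(mask(d,c),30,200),key=lambda b:np.hypot(*(b[0]-[315,265])));B=min(blobs(mask(S,c),20,200),key=lambda b:np.hypot(*(b[0]-[335,235]))); print(n,A[0],B[0],tri(d,A[0],S,B[0]))
E
```

```text
t: 43.58
eef_pos: [507.8, 305.9, 13.4]
eef_rot: [-3.141, -0.001, -0.233]
wrist_force: [-6.5, -2.5, 15.3]
finger_gap: 0.127
grip_force: 80.6
t: 44.2
eef_pos: [506.6, 305.3, 111.5]
eef_rot: [3.139, 0.003, -0.233]
wrist_force: [0.5, 0.2, 0.6]
finger_gap: 0.401
grip_force: 0.0
t: 44.58
eef_pos: [507.1, 305.5, 151.0]
eef_rot: [3.141, 0.001, -0.233]
wrist_force: [0.2, -0.3, 0.0]
finger_gap: 0.402
grip_force: 0.0
yellow wrist px [315. 226.] mid [500.8 307.7] origin [508.1 306. ] ang -0.237 L 103.1 W 13.0 below TCP px [315.7 220.5]
blue wrist px [449. 224.] mid [479.2 212.1] origin [486.5 210.4] ang -0.233 L 103.4 W 16.5 below TCP px [315.4 220.3]
red wrist px [516. 226.] mid [466.5 165.2] origin [473.8 163.5] ang -0.227 L 103.7 W 18.3 below TCP px [315.3 220.3]
black wrist px [383. 222.] mid [492.7 258.5] origin [500.1 256.8] ang -0.228 L 91.7 W 14.4 below TCP px [315.3 220.2]
ball [320.8313253  273.95180723] [283.77966102 184.66949153] [566.84692474  13.93876438 226.88806357]Traceback (most recent call last):
  File "<stdin>", line 8, in <module>
ValueError: min() iterable argument is empty
```

View pics/w5.png

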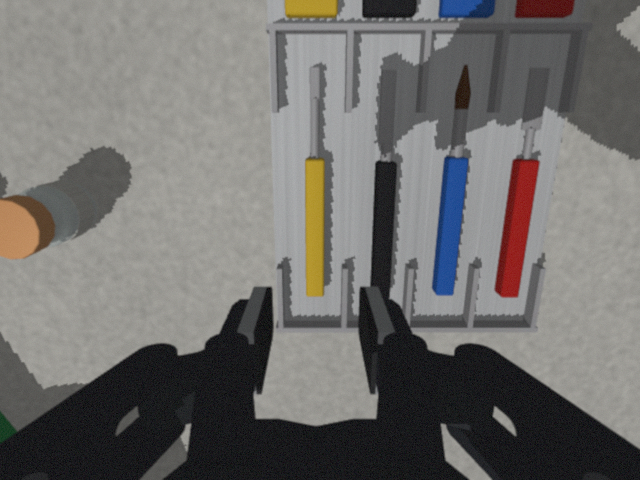

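All four instruments lie centred under their tabs: yellow at column 315, black 384, blue 450 and red 517. Their tips are below the end rim at row 30. Next I'll look at the lever and button with the wrist camera.

```bash
python3 shift.py '[[0,2,60,0,-0.1],[0,5,120,0,-0.2],[0,8,180,0,-0.23],[0,12,240,0,-0.23],[0,18,300,0,-0.23]]'; python3 shift.py '[[0,-10,30,0,0],[0,-10,30,0,0],[0,-10,30,0,0]]'; cat > lev.py <<'E'
from h import *
np.set_printoptions(precision=1,suppress=True)
d=cam('wrist'); cv2.imwrite('pics/w6.png',d['color'][:,:,::-1])
for c,z in(('orange',66),('green',17)):
    for b in blobs(cv2.morphologyEx(mask(d,c),cv2.MORPH_OPEN,np.ones((5,5))),300,60000): print(c,b[0].round(1),b[1],plane(d,[b[0]],z))
E
python3 lev.py; python3 plan.py 450 -22 60 0
```

```text
t: 45.55
eef_pos: [455.2, 8.0, 152.0]
eef_rot: [3.142, -0.0, -0.002]
wrist_force: [1.1, -0.8, 0.1]
finger_gap: 0.007
grip_force: 0.0
t: 45.92
eef_pos: [445.9, -19.9, 151.9]
eef_rot: [-3.141, -0.0, -0.003]
wrist_force: [0.1, 0.8, -0.2]
finger_gap: -0.002
grip_force: 0.0
orange [316.3 172.2] 1542 [[487.8 -20.1]]
green [249.3  46.4] 1574 [[562.7  23. ]]
t 46.0 at [445.9 -19.6 151.9] yaw -0.002 gap -0.00 j6 1.45
dx 4.1 dy 2.4 dz 91.9 turn -0.002
```

View pics/w6.png

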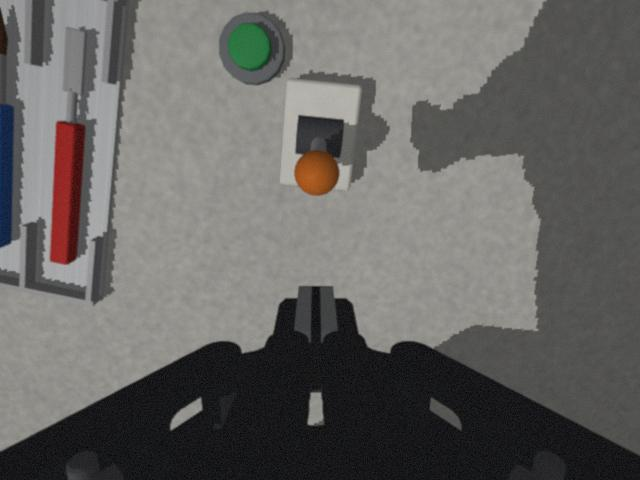

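The view shows the ball at (317,172), the button at (249,46) and the fingers, now shut, at (316,310). The block's x axis tilts about -0.08 rad.

```bash
python3 shift.py '[[0,0,1,45,0.0],[0,0,1,90,0],[0,0,1,90,0]]'; python3 shift.py '[[0,20,1,0,0],[0,35,2,0,0],[0,50,4,0,0],[0,62,5,0,0],[0,62,5,0,0]]'; python3 lev.py; python3 shift.py '[[0,3,0,0,0],[0,6,0,0,0],[0,6,0,0,0]]'; python3 lev.py
```

```text
t: 46.35
eef_pos: [444.3, -20.3, 59.8]
eef_rot: [-3.141, 0.006, -0.001]
wrist_force: [-0.0, 0.2, 0.0]
finger_gap: -0.002
grip_force: 0.0
t: 46.98
eef_pos: [507.6, -26.1, 62.8]
eef_rot: [-3.141, 0.002, -0.002]
wrist_force: [-5.9, 0.7, 3.3]
finger_gap: 0.002
grip_force: 3.2
orange [312.  254.4] 3621 [[529.9 -24.5]]
green [298.   10.7] 5958 [[623.4 -18.5]]
green [212.4 155.2] 2794 [[562.6  22.9]]
t: 47.4
eef_pos: [509.0, -25.9, 62.5]
eef_rot: [-3.141, 0.013, -0.002]
wrist_force: [-46.6, 0.2, 31.2]
finger_gap: 0.003
grip_force: 23.5
orange [312.4 257.7] 3628 [[530.2 -24.5]]
green [298.4  11. ] 6244 [[623.7 -18.5]]
green [212.4 157.1] 2809 [[562.6  22.9]]
```

```bash
python3 shift.py '[[0,-25,0,0,0],[0,-50,0,0,0],[0,-50,0,-45,0],[0,-50,0,-90,0],[0,-50,0,-90,0]]'; python3 lev.py; python3 - <<'E'
from h import *
d=cam('wrist'); m=[b for b in blobs(mask(d,'orange'),300) if b[0][1]<300][0]
for z in(60,66,72): print(z,plane(d,[m[0]],z))
S=cam('side'); B=[ (b[0],b[1]) for b in blobs(mask(S,'orange'),15,200)]; print(B)
E
python3 plan.py 562.3 22.2 60 0
```

```text
t: 48.08
eef_pos: [465.5, -26.3, 156.1]
eef_rot: [3.141, -0.007, -0.002]
wrist_force: [-0.1, 0.9, -1.3]
finger_gap: 0.005
grip_force: 0.0
orange [312.3 132.3] 1587 [[530.4 -24.4]]
green [242.3  81.2] 1400 [[562.7  23. ]]
60 [[530.26212485 -24.3263858 ]]
66 [[530.37635223 -24.36958242]]
72 [[530.49057962 -24.41277904]]
[(array([633.8, 164.3]), np.int32(30)), (array([634.77358491, 175.69811321]), np.int32(53)), (array([237.5       , 176.36363636]), np.int32(22)), (array([256.60869565, 181.2173913 ]), np.int32(23)), (array([283.8034188 , 184.70940171]), np.int32(117)), (array([228.5       , 190.36363636]), np.int32(22)), (array([635.        , 191.45454545]), np.int32(22)), (array([248.39130435, 195.43478261]), np.int32(23)), (array([634.44444444, 201.27777778]), np.int32(36)), (array([634.90322581, 215.40322581]), np.int32(62)), (array([337.5, 221.5]), np.int32(56)), (array([248.16153846, 232.30769231]), np.int32(130)), (array([635.02238806, 243.28358209]), np.int32(134)), (array([634.60747664, 272.72897196]), np.int32(107)), (array([634.98170732, 301.00609756]), np.int32(164)), (array([262.56060606, 369.05555556]), np.int32(198))]
t 48.2 at [463.5 -26.2 151.7] yaw -0.003 gap 0.00 j6 1.44
dx 98.6 dy -48.6 dz 91.7 turn -0.003
```

View pics/w6.png

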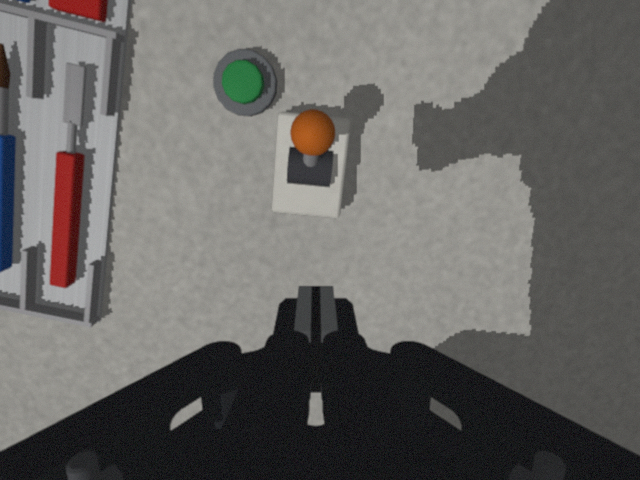

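The ball now sits at (312,132), past the block's middle at row 165, so the lever is over to on. I'll confirm by triangulating with the side camera while turning the gripper clear of the ball for the button.

```bash
python3 - <<'E'
from h import *
d=cam('wrist');S=cam('side'); m=[b for b in blobs(mask(d,'orange'),300) if b[0][1]<300][0]; b=[b for b in blobs(mask(S,'orange'),30,100) if abs(b[0][0]-337)<10][0]
print('ball',tri(d,m[0],S,b[0]),'block c',plane(d,[(312,165)],25))
m=[b for b in blobs(mask(d,'green'),300,2500)][0]; b=[b for b in blobs(mask(S,'green',80,40),20,200)]; print([(q[0].round(1),q[1]) for q in b]); print('btn',tri(d,m[0],S,min(b,key=lambda q:np.hypot(*(q[0]-[321,241])))[0]))
E
python3 shift.py '[[0,33,-16,0,-0.18],[0,66,-32,0,-0.36],[0,98.6,-48.6,0,-0.54],[0,98.6,-48.6,0,-0.72],[0,98.6,-48.6,0,-0.9]]'; python3 shift.py '[[0,0,0,0,-0.06],[0,0,0,0,-0.06]]'; python3 plan.py 562.3 22.2 30 0.96 562.3 22.2 8 0.96
```

```text
ball [529.07534101 -24.76256186  66.51128335] block c [[505.11252051 -23.54003615]]
[(array([321.5, 241.6]), np.int32(65))]
btn [561.42962298  22.67797108  17.51044635]
t: 48.95
eef_pos: [562.2, 22.3, 150.5]
eef_rot: [-3.14, 0.002, 0.904]
wrist_force: [0.3, -0.3, -0.1]
finger_gap: -0.001
grip_force: 0.0
t: 49.2
eef_pos: [562.1, 22.0, 151.0]
eef_rot: [-3.14, 0.001, 0.957]
wrist_force: [0.0, 0.5, 0.2]
finger_gap: -0.002
grip_force: 0.0
t 49.2 at [562.1  22.  151. ] yaw 0.957 gap -0.00 j6 0.59
dx 0.2 dy 0.0 dz 121.0 turn -0.003
dx 0.2 dy 0.0 dz 143.0 turn -0.003
```

Ball at z 66.5, 24 mm past the block's centre, which is fully on. Before pressing I'll check that nothing was knocked.

```bash
for c in yellow blue red black; do python3 instr.py $c -0.2325 4 top; done; python3 - <<'E'
from h import *
d=cam('top'); v=d['color'][150:340,160:500][:,:,::-1]; cv2.imwrite('pics/c7.png',cv2.resize(v,None,fx=2.35,fy=2.35))
E
```

```text
yellow top px [195. 275.] mid [499.1 305.9] origin [506.4 304.1] ang -0.232 L 103.7 W 15.6 below TCP px [302.9 248.1]
blue top px [185. 160.] mid [826.6 335.8] origin [833.6 332.9] ang -0.388 L 117.8 W 86.7 below TCP px [302.9 248.1]
blue top px [232. 282.] mid [477.2 208.4] origin [484.5 206.7] ang -0.240 L 104.2 W 15.5 below TCP px [302.9 248.1]
red top px [251. 287.] mid [464.2 160.3] origin [471.5 158.6] ang -0.235 L 104.0 W 15.3 below TCP px [302.9 248.1]
black top px [168. 139.] mid [877.9 387.6] origin [884.3 391.5] ang 0.546 L 118.0 W 77.6 below TCP px [302.9 248.1]
black top px [214. 279.] mid [486.9 256.3] origin [494.2 254.6] ang -0.226 L 103.4 W 14.9 below TCP px [302.9 248.1]
```

View pics/c7.png

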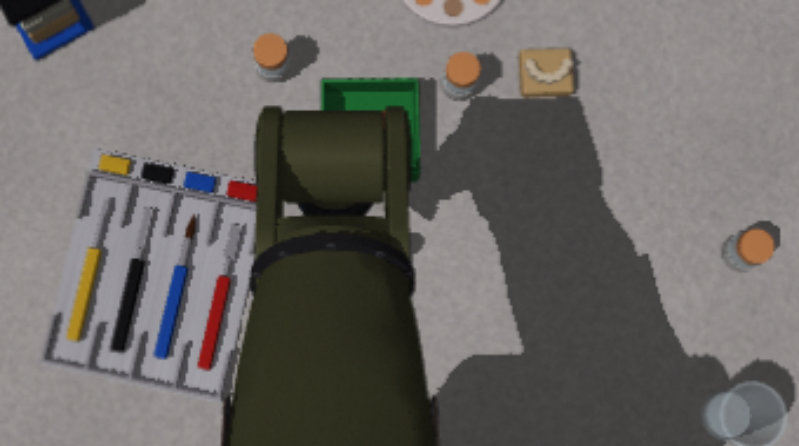

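All four are in place, within 2 mm of target, and the bystanders stand untouched. Now the button.

```bash
python3 shift.py '[[0,0,0,60,0],[0,0,0,115,0],[0,0,0,126,0],[0,0,0,126,0]]'; python3 shift.py '[[0,0,0,5,0],[0,0,0,9,0],[0,0,0,12,0],[0,0,0,12,0]]';  python3 plan.py 562.3 22.2 8 0.96
```

```text
t: 49.95
eef_pos: [562.9, 22.0, 26.8]
eef_rot: [3.141, -0.0, 0.957]
wrist_force: [0.6, -0.3, 0.3]
finger_gap: 0.002
grip_force: 0.0
t: 50.45
eef_pos: [563.6, 22.0, 15.9]
eef_rot: [3.139, -0.002, 0.957]
wrist_force: [-1.7, 0.5, 16.3]
finger_gap: -0.0
grip_force: 8.3
t 50.5 at [563.6  22.   15.9] yaw 0.957 gap -0.00 j6 0.59
dx -0.6 dy -1.2 dz 7.9 turn -0.003
```

```bash
python3 shift.py '[[0,0,0,1.5,0],[0,0,0,3,0],[0,0,0,3,0],[0,0,0,3,0]]'; python3 shift.py '[[0,0,0,-20,0],[0,0,0,-70,0],[0,0,0,-120,0],[0,0,0,-120,0]]'; python3 - <<'E'
from h import *
d=cam('wrist');S=cam('side'); m=[b for b in blobs(mask(d,'green'),300,2500)]; b=blobs(mask(S,'green',80,40),20,200)
print([(q[0].round(1),q[1]) for q in m],[(q[0].round(1),q[1]) for q in b])
cv2.imwrite('pics/w8.png',d['color'][:,:,::-1])
E
```

```text
t: 50.95
eef_pos: [564.0, 21.9, 15.3]
eef_rot: [3.138, -0.002, 0.957]
wrist_force: [-16.7, 0.6, 48.0]
finger_gap: 0.002
grip_force: 24.1
t: 51.45
eef_pos: [564.0, 21.9, 134.9]
eef_rot: [3.136, -0.004, 0.957]
wrist_force: [0.4, 0.5, -0.2]
finger_gap: -0.0
grip_force: 0.0
[(array([313.1, 228.9]), np.int32(1237))] [(array([321.5, 241.5]), np.int32(64))]
```

```bash
python3 plan.py 561.8 22.6 25 0.96; python3 - <<'E'
from h import *
d=cam('wrist'); b=blobs(mask(d,'green'),300,2500)[0]; x=b[2]; e=[x[:,0].min(),x[:,0].max(),x[:,1].min(),x[:,1].max()]
print(e,'scale check dia at z=17:',np.linalg.norm(np.diff(plane(d,[(e[0],b[0][1]),(e[1],b[0][1])],17),axis=0)), plane(d,[b[0]],18))
E
```

```text
t 51.5 at [562.2  22.  130.8] yaw 0.957 gap 0.00 j6 0.59
dx 0.3 dy -0.7 dz 105.8 turn -0.003
[np.int64(296), np.int64(336), np.int64(209), np.int64(248)] scale check dia at z=17: 27.175733071006952 [[562.64023035  23.10255206]]
```

View pics/w8.png

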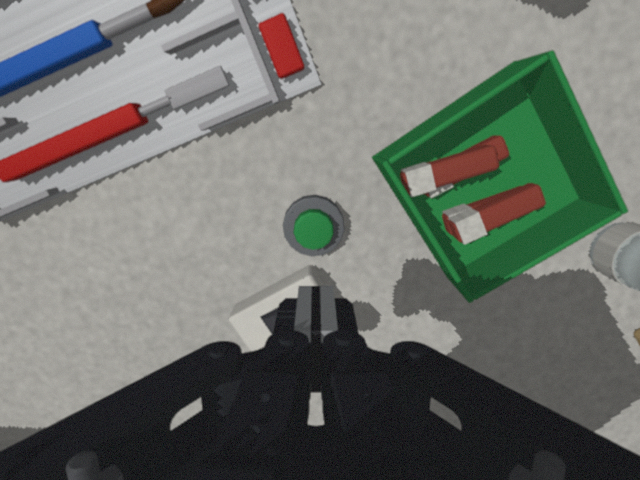

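The button at (313,229) stands proud of its housing ring at (315,225), and the stubs lie in the box. I'll repeat the press slowly to confirm its travel down to a hard stop.

```bash
python3 shift.py '[[0,0.3,-1,50,0],[0,0.3,-1,100,0],[0,0.3,-1,105,0],[0,0.3,-1,105,0]]' | grep -E "pos|wrist"; for i in 1; do :; done
python3 shift.py '[[0,0,0,2,0],[0,0,0,2,0],[0,0,0,2,0]]' | grep -E "pos|wrist"
python3 shift.py '[[0,0,0,2,0],[0,0,0,2,0],[0,0,0,2,0]]' | grep -E "pos|wrist"
python3 shift.py '[[0,0,0,2,0],[0,0,0,2,0],[0,0,0,2,0]]' | grep -E "pos|wrist"
python3 shift.py '[[0,0,0,2,0],[0,0,0,2,0],[0,0,0,2,0]]' | grep -E "pos|wrist"
python3 shift.py '[[0,0,0,2,0],[0,0,0,2,0],[0,0,0,2,0]]' | grep -E "pos|wrist"
```

```text
eef_pos: [562.0, 22.8, 26.5]
wrist_force: [-0.0, 0.2, 0.3]
eef_pos: [562.1, 22.8, 24.6]
wrist_force: [0.3, 0.2, -0.4]
eef_pos: [561.9, 22.8, 22.0]
wrist_force: [-0.0, 0.0, 1.1]
eef_pos: [561.9, 22.8, 20.0]
wrist_force: [0.2, -0.5, 2.0]
eef_pos: [561.9, 22.8, 18.0]
wrist_force: [0.4, 0.1, 3.3]
eef_pos: [561.9, 22.8, 16.0]
wrist_force: [-0.4, 0.6, 7.0]
```

The spring runs from about 22 to 16 mm, which is the full 6 mm, and then it goes stiff. I'll press slightly more, release and retreat.

```bash
python3 shift.py '[[0,0,0,1,0],[0,0,0,2,0],[0,0,0,2,0]]' | grep -E "pos|wrist"; python3 shift.py '[[0,0,0,-15,0],[0,0,0,-70,0],[0,0,0,-130,0],[0,0,0,-170,0],[0,0,0,-170,0]]'; python3 shift.py '[[0.2,0,0,0,0],[0.2,0,0,0,0],[0.2,0,0,0,0],[0.2,0,0,0,0]]'; for c in yellow blue red black; do python3 instr.py $c -0.2325 4 top; done; python3 - <<'E'
from h import *
d=cam('wrist');S=cam('side')
o=[b for b in blobs(mask(d,'orange'),200) if b[0][1]<330]; b=[b for b in blobs(mask(S,'orange'),30,100) if abs(b[0][0]-337)<15]; print([q[0] for q in o],[q[0] for q in b])
print([q[0] for q in blobs(mask(S,'green',80,40),20,200)])
E
```

```text
eef_pos: [562.1, 22.8, 15.7]
wrist_force: [-10.1, -0.5, 28.2]
t: 54.98
eef_pos: [562.6, 22.8, 186.8]
eef_rot: [3.138, -0.003, 0.957]
wrist_force: [-1.0, 0.2, 0.0]
finger_gap: 0.001
grip_force: 0.0
t: 55.48
eef_pos: [561.7, 22.8, 183.4]
eef_rot: [-3.141, 0.0, 0.957]
wrist_force: [0.9, 0.1, -0.3]
finger_gap: 0.204
grip_force: 0.0
yellow top px [195. 275.] mid [499.1 305.9] origin [506.4 304.1] ang -0.232 L 103.7 W 15.6 below TCP px [302.6 248.3]
blue top px [185. 160.] mid [826.8 335.7] origin [833.7 332.9] ang -0.381 L 118.0 W 84.3 below TCP px [302.6 248.3]
blue top px [232. 282.] mid [477.2 208.4] origin [484.5 206.7] ang -0.240 L 104.2 W 15.5 below TCP px [302.6 248.3]
red top px [251. 287.] mid [464.2 160.3] origin [471.5 158.6] ang -0.235 L 104.0 W 15.3 below TCP px [302.6 248.3]
black top px [168. 139.] mid [877.9 387.6] origin [884.3 391.5] ang 0.546 L 118.0 W 77.7 below TCP px [302.6 248.3]
black top px [214. 279.] mid [486.9 256.3] origin [494.2 254.6] ang -0.226 L 103.4 W 14.9 below TCP px [302.6 248.3]
[array([194.53793103,  20.05517241]), array([620.65997888, 249.52903907]), array([318.19767442, 303.39429175])] [array([337.38888889, 221.61111111])]
[array([321.56923077, 241.52307692])]
```

The ball, the button and all four instruments are where they should be, so I'm handing in.

```bash
python3 -c "
from workcell import r
print(r.finish_job())"
```

```text
the job is handed in; nothing more can be done
None
```

The job is handed in at about 56 s: four stubs in the scrap box, all four instruments centred under their matching tabs, the power lever fully on, and the start button pressed fully down (twice, the second to confirm full travel) and back up.

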